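# Empty the salt canister's last lumps into the bowl

## Task

The last lumps of rock salt are too big for the holes of the shaker canister in the tipping stand. Turn its perforated bayonet cap anticlockwise, lift it off and set it down on the counter, right way up and without dropping it, then, with the olive bowl standing in front of the stand where it catches them, tip the canister all the way over (it has a lever bar at its side) so that all four lumps pour into the bowl. Let the empty canister go back upright, and leave the salt cellar, jar, tongs and mill where they are.

Things in the scene. Friction and masses are not known exactly. Their poses are not given: they have to be found in the camera images.
- stand: Tipping stand fixed to the counter: steel foot plate (x -135 to +12, y -70 to +70 mm, 8 mm thick) and two upright cheeks 113 mm apart that carry the canister on trunnion pins. Origin on the counter straight below the trunnion axis, midway between the cheeks; z up, +x is the way the canister tips and pours, y along the trunnion axis.
- trunnion (a point): Middle of the trunnion axis about which the canister tips, 135 mm above the counter. Axes as the stand's.
- canister (a joint): Tilt of the canister, rad: 0 upright against its stop, grows as the top swings to the stand's +x, end stop at 2.44 (140 degrees). A spring and its weight bring it back upright when let go; 2 to 5 N at the lever bar tips it. The lumps slide out at a tilt of 1.9 to 2.4, so tip it all the way.
- catch (a point): Spot on the counter around which the lumps fall when the canister is tipped all the way: 90 mm in front (+x) of the trunnion axis; they land within about 35 mm of it. A bowl centred here clears the stand. Axes as the stand's.
- mouth (a point): Centre of the canister's mouth, in its rim plane, z out of the mouth. Round steel canister, 84 mm outside diameter, 147 mm deep, wall 3.5 mm; upright, its axis lies 22 mm behind (-x) the trunnion axis and its rim 197 mm above the counter.
- bar (a point): Middle of the lever's round walnut grip bar, 16 mm thick, 60 mm long, parallel to the trunnion axis, on the stand's +y side. Upright it lies 91 mm behind, 106 mm to the +y side of and 42 mm above the trunnion point; it turns with the canister on a 100 mm radius, over the top, to 97 mm in front of and 26 mm above the axis. Push it from behind.
- cap: Perforated steel bayonet cap on the canister: disc and skirt 103 mm across, 23 mm high, 0.17 to 0.29 kg. Origin at the centre of the skirt's lower edge, z up. It is locked while its yaw is near the stand's (end stop clockwise); turned anticlockwise seen from above to a yaw 50 to 130 degrees ahead of the stand's it is free and lifts straight off, clear after 25 mm.
- cap_grip (a point): Middle of the upright grip bar across the cap's top, 43 mm above the cap's underside. The bar is 12 mm thick (along the cap's x), 70 mm long (along its y) and stands from 23 to 53 mm above the underside.
- bowl: Olive ceramic bowl, 140 mm across the rim, 50 mm high, wall 5 mm, foot 72 mm, inner floor 6 mm up; inside radius about 57 mm at 20 mm height and 65 mm at the rim. Origin at the centre of its underside, z up. Starts left or right of the stand, on the counter; mass 0.3 to 0.5 kg.
- cellar: Bystander: round walnut salt cellar with swivel lid, 88 mm in diameter, 71 mm high. Origin at the centre of its underside.
- jar: Bystander: squat glass jar with latch, 100 mm in diameter (latch 58 mm from the axis), 91 mm high. Origin at the centre of its underside.
- tongs: Bystander: stainless locking tongs lying along their own x, 250 x 55 x 28 mm. Origin on the counter under their middle.
- mill: Bystander: turned walnut pepper mill, 58 mm in diameter, 177 mm high. Origin at the centre of its underside.
- lump0: Lump of off-white rock salt, about 23 x 21 x 19 mm, 15 g, starts on the bottom of the canister. Origin at its middle.
- lump1: Lump of off-white rock salt, about 23 x 21 x 19 mm, 15 g, starts on the bottom of the canister. Origin at its middle.
- lump2: Lump of off-white rock salt, about 23 x 21 x 19 mm, 15 g, starts on the bottom of the canister. Origin at its middle.
- lump3: Lump of off-white rock salt, about 23 x 21 x 19 mm, 15 g, starts on the bottom of the canister. Origin at its middle.
There are look-alikes about, which are no part of the job. Leave any orange or red look-alike of the cap alone.

How it is judged:
By the outcome, as a careful person would: the job done as asked, in the order asked, and still so for the second after the job is handed in, with the robot touching nothing.
It also fails if it takes over 72 s, if anything falls off the work surface, if the arm or the gripper's body presses on something with over 40 N, if the wrist force passes 120 N, or if a joint passes its speed limit or range.

## Robot

A 6-joint arm with a two-finger parallel gripper is mounted at the origin on the work surface. World frame = base frame: x ahead of the robot, y to its left, z up, the work surface at z = 0. Lengths are in m, angles in rad, forces in N, time in s.
With the tool pointing down it reaches from about 0.3 to 0.85 m from the base axis. Payload 5.4 kg.
Tool frame: the origin (TCP) lies on the centre line of the jaws, within the pads' length; the fingertips stand 17 mm ahead of it and the grasp point (between the pads) lies 2 mm behind it; z points along the fingers, y is the direction in which the jaws open and shut (so a half turn about z gives the same grasp; the last joint's range is limited). The gripper opens to 85 mm and grips with 20 to 120 N. Pads are 22 mm wide; open, the fingers measure 114 mm over their backs; the gripper's body (76 mm by 85 mm) begins 54 mm behind the grasp point. The pads swing forward as they close: fully open they stand 13 mm farther back than shut.
Start: joints at [-1.486, 0.158, 1.597, -0, 1.386, -0.21], TCP at [0.167, -0.55, 0.226] pointing down, gripper open.
Joint ranges: [-2.91, 2.91], [-0.94, 2.29], [0.18, 2.7], [-1.29, 4.43], [0.17, 2.64], [-3, 3]. Speed limits (rad/s): [2.57, 2.57, 3.14, 3.14, 3.14, 3.14].

## Interface

Orientations are given as a unit quaternion [w, x, y, z].
In Python, from rig import r, optics gives the robot as it stands.
- The arm moves only by the tool step_arm, never from a script. Its argument "moves" is a list of rows, each a list of 7 numbers: the shift along the world's x, y, z in cm, then the turn, a rotation vector about the world's x, y, z in rad, then the finger opening in cm, from 0 to 8.54. A call has exactly 10 rows; each row is the pose to reach, as a shift and turn from the pose commanded when the call began; what a row does not reach only later rows make up. A row lasts 1/8 s, in which the tool goes at most 62.5 mm and 10.7 degrees, less where a joint would pass 70% of its speed; a pose out of reach is approached as far as the arm can. A call with a gripper value outside its range is refused whole. The fingers move at their own pace and stop on an object; "force" is the grip in N (left out, the last holds). Time passes only in rows, so rows that repeat a pose let the fingers close, or fill a call up. It gives the time, the measured TCP pose, the force and the opening at its end, in the units of the state.
- r.read_state(): the state, without advancing time (a new reading comes with each control period).
- optics.read_camera(name): name is "side" or "top" or "wrist"; returns a dict with "color" (400x640x3 uint8, blue, green, red), "z_map" (400x640 float32, m along the optical axis (not along the pixel's ray), 0 where there is no reading), "fx", "fy", "cx", "cy" (pixels), "k1" (the pictures are not rectified: a ray, as slopes to the right and down, at radius r is drawn at 1 + k1 r^2 times it, then the intrinsics apply), "origin" and "attitude" of the camera in the world; the wrist camera has in their place "mount" (4x4, takes a point from camera to tool coordinates, whose origin is the TCP and whose axes are the flange's). Camera axes: x right, y down, z forward; pixel columns grow to the right and rows downward; lengths in m; the calibration is good to about 2 mm. A picture is of the moment at which its call begins: read the wrist's pose just before it.
- r.hand_in(): hands the job in, once; it reports no verdict.
The state is a dict: "time_s": time; "qpos": joint angles; "dq": joint speeds; "effort": joint torques, N m; "eef_pos": TCP position; "tool_rot": TCP orientation; "ft_force": force on the tool from outside, world axes, zero at the start; "moment": the same for the moment, N m; "grip_width": opening from 0.0 (shut) to 1.0 (fully open).
Only numpy, scipy, OpenCV 4.12 (cv2) and the standard library are available. Lean on these libraries where they do the work, as an engineer would, in place of code of your own. Each camera call takes 0.05 s, during which the arm holds its last target.

## Working session

There is one attempt and no reset: what is moved stays moved. The work goes in short steps, Python scripts to look and compute and a tool call to move; the robot and the scene stay as the last step left them, time stands still between calls to the robot, and variables do not carry over. Pictures are saved under pics/ and viewed, and the job is handed in when it is done.

Besides the shell and the picture viewer there is one more tool, called after "Call:" as name(argument=value, ...) on one line, values as JSON. step_arm: Moves the arm, as the interface text tells. Its arguments: {"type":"object","properties":{"moves":{"type":"array"},"force":{"type":"number"}},"required":["moves"]}

```bash
mkdir -p pics; ls; cat > h.py <<'E'
import numpy as np, cv2
from rig import r, optics
def cam(n):
    s=r.read_state(); c=optics.read_camera(n); c['s']=s; return c
E
python3 - <<'E'
from h import *
s=r.read_state(); print(s)
for n in ['top','side','wrist']:
    c=cam(n); cv2.imwrite(f'pics/{n}0.png',c['color']); np.savez(f'{n}0.npz',**{k:v for k,v in c.items() if k!='s'})
    print(n,{k:v for k,v in c.items() if k not in('color','z_map','s')})
E
```

```text
pics
{'time_s': 0.0, 'qpos': array([-1.48608448e+00,  1.59068764e-01,  1.59822234e+00, -3.08691953e-06,
        1.38618624e+00, -2.10099026e-01]), 'dq': array([-0.00146267,  0.00016654,  0.00152421,  0.00078026,  0.00012561,
       -0.00029753]), 'effort': array([-3.39197231e-04, -3.95997441e+01, -3.31431699e+01, -1.04470266e-04,
        8.28456657e-03, -7.84111165e-06]), 'eef_pos': array([ 0.16699875, -0.54958673,  0.22551078]), 'tool_rot': array([-9.40588853e-04,  9.89154995e-01,  1.46872420e-01,  5.75263203e-05]), 'ft_force': array([-0.83739074,  0.23956657,  0.04603293]), 'moment': array([ 0.00528676, -0.00025765,  0.02172557]), 'grip_width': 1.001965666881242}
top {'fx': 501.8213907216218, 'fy': 501.8213907216218, 'cx': 325.4854810182612, 'cy': 190.65738748898826, 'k1': 0.004686150295219393, 'origin': array([0.19351456, 0.02591563, 1.82657229]), 'attitude': array([-0.06117568,  0.70463188, -0.70403054,  0.06397225])}
side {'fx': 397.4319404185984, 'fy': 397.4319404185984, 'cx': 324.70852519881777, 'cy': 190.83992562577504, 'k1': -0.012698869521399819, 'origin': array([-0.07193928,  0.74239801,  1.07891422]), 'attitude': array([ 0.12910097, -0.30697134,  0.86835179, -0.36751423])}
wrist {'fx': 317.6386266782681, 'fy': 317.6386266782681, 'cx': 316.75245129436513, 'cy': 200.39765352943556, 'k1': -0.05172902058002834, 'mount': array([[-1.03246468e-03, -9.56855054e-01, -2.90563832e-01,
         7.52445535e-02],
       [ 9.99997543e-01, -1.55788035e-03,  1.57694623e-03,
        -1.34264948e-04],
       [-1.96157265e-03, -2.90561490e-01,  9.56854311e-01,
        -1.47247414e-01],
       [ 0.00000000e+00,  0.00000000e+00,  0.00000000e+00,
         1.00000000e+00]])}
```

View pics/top0.png

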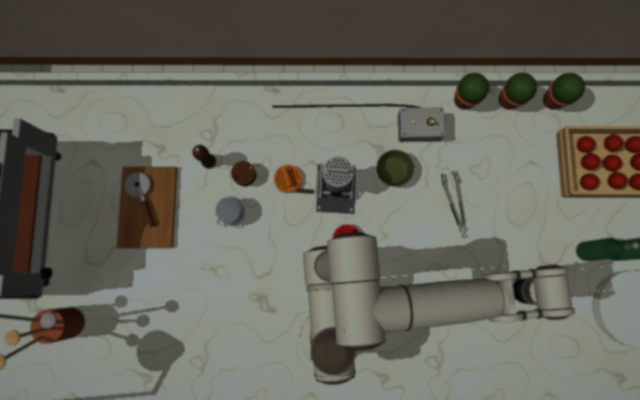

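View pics/side0.png

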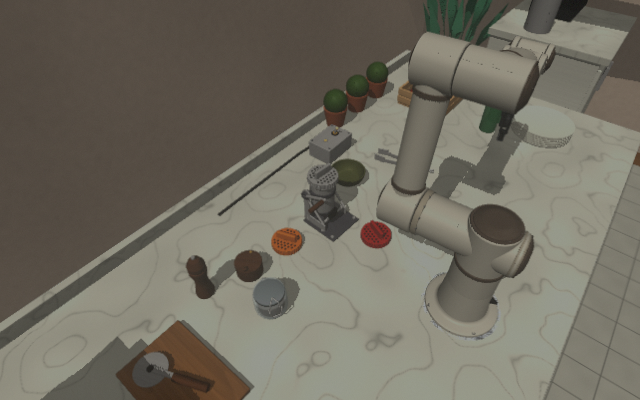

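```bash
cat >> h.py <<'E'
from scipy.spatial.transform import Rotation as R
def q2m(q): return R.from_quat([q[1],q[2],q[3],q[0]]).as_matrix()
def campose(c):
    if 'mount' in c:
        s=c['s']; M=np.eye(4); M[:3,:3]=q2m(s['tool_rot']); M[:3,3]=s['eef_pos']; M=M@c['mount']; return M[:3,3],M[:3,:3]
    return np.asarray(c['origin']),q2m(c['attitude'])
def slopes(c,uv):
    uv=np.atleast_2d(np.asarray(uv,float)); d=np.c_[(uv[:,0]-c['cx'])/c['fx'],(uv[:,1]-c['cy'])/c['fy']]
    x=d.copy()
    for _ in range(10): x=d/(1+c['k1']*(x**2).sum(1,keepdims=True))
    return x
def onplane(c,uv,z):
    o,A=campose(c); s=slopes(c,uv); d=np.c_[s,np.ones(len(s))]@A.T
    return o+d*((z-o[2])/d[:,2])[:,None]
def fromz(c,uv):
    o,A=campose(c); s=slopes(c,uv); uv=np.atleast_2d(uv).astype(int)
    z=c['z_map'][uv[:,1],uv[:,0]]
    return o+(np.c_[s,np.ones(len(s))]*z[:,None])@A.T
def proj(c,P):
    o,A=campose(c); p=(np.atleast_2d(P)-o)@A; s=p[:,:2]/p[:,2:]
    s=s*(1+c['k1']*(s**2).sum(1,keepdims=True)); return np.c_[s[:,0]*c['fx']+c['cx'],s[:,1]*c['fy']+c['cy']]
def load(n): return {k:(v if v.ndim else v.item()) for k,v in np.load(n).items()}
E
python3 - <<'E'
from h import *
t=load('top0.npz'); a=t['color'][140:240,180:480]; a=cv2.convertScaleAbs(cv2.resize(a,None,fx=2.66,fy=2.66,interpolation=cv2.INTER_CUBIC),alpha=1.8)
b=load('side0.npz')['color'][120:260,220:420]; b=cv2.convertScaleAbs(cv2.resize(b,None,fx=4,fy=4,interpolation=cv2.INTER_CUBIC),alpha=1.8)
cv2.imwrite('pics/t1.png',a);cv2.imwrite('pics/s1.png',b)
E
```

```text
(no output)
```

View pics/t1.png

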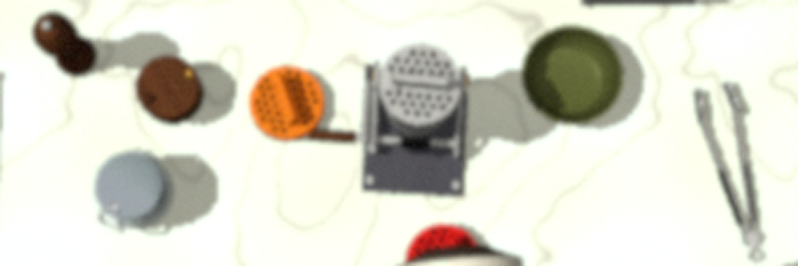

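View pics/s1.png

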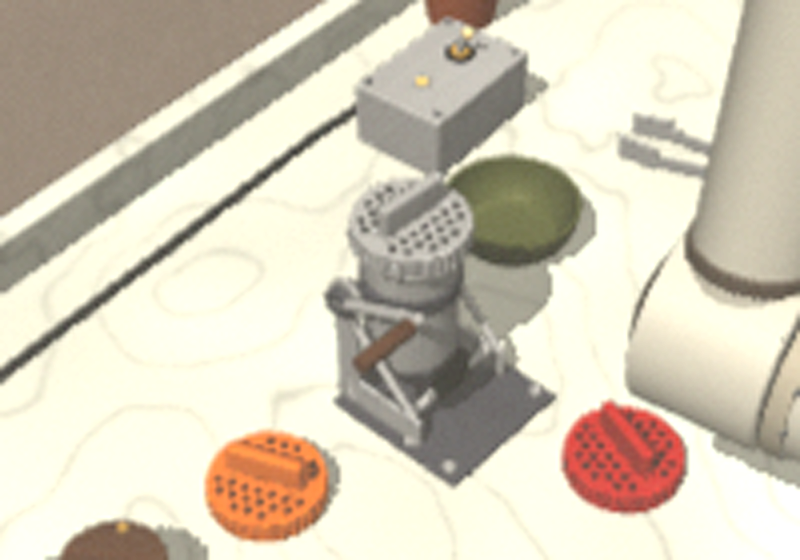

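```bash
python3 - <<'E'
from h import *
t=load('top0.npz'); im=t['color'].astype(int); hsv=cv2.cvtColor(t['color'],cv2.COLOR_BGR2HSV)
def cc(m,box):
    x0,y0,x1,y1=box; k=np.zeros(m.shape,np.uint8); k[y0:y1,x0:x1]=m[y0:y1,x0:x1]*255
    cs=cv2.findContours(k,cv2.RETR_EXTERNAL,cv2.CHAIN_APPROX_NONE)[0]; return max(cs,key=cv2.contourArea),k
# bowl
m=(hsv[...,1]>110)&(hsv[...,0]>20)&(hsv[...,0]<45)
c,_=cc(m,(370,140,420,195)); e=cv2.fitEllipse(c); print('bowl',e,onplane(t,e[0],.05))
# cap: points with world z>0.19
g=np.stack(np.meshgrid(np.arange(640),np.arange(400)),-1).reshape(-1,2); P=fromz(t,g).reshape(400,640,3)
box=P[140:220,300:380]; 
k=((P[...,2]>.19)&(P[...,2]<.245)); c,kk=cc(k,(310,145,370,200)); e=cv2.fitEllipse(c); print('cap',e,onplane(t,e[0],.2)); 
q=P[kk>0]; print(np.percentile(q[:,2],[1,10,50,90,99]), np.median(q,0))
q2=P[(kk>0)&(P[...,2]>.212)]; print('grip',len(q2),q2.mean(0) if len(q2) else'')
# plate
v=im.max(2); print(im[205,325:350:5])
m=(hsv[...,2]<75); c,kk=cc(m,(310,180,365,218)); rr=cv2.minAreaRect(c); bp=cv2.boxPoints(rr); print('plate',rr,'\n',onplane(t,bp,.008))
# bar
m=(hsv[...,1]>80)&(hsv[...,0]<15)&(hsv[...,2]<90); c,kk=cc(m,(296,184,316,198)); x,y=c[:,0].mean(0); print('bar',x,y,onplane(t,(x,y),.177),cv2.boundingRect(c))
for n,(u,v_) in dict(red=(346,231),orange=(288,178),cellar=(243,173),mill=(203,156),jar=(230,210),tongs=(455,203),box=(422,124)).items(): print(n,fromz(t,(u,v_)).round(3))
E
```

```text
bowl ((394.8896484375, 167.89044189453125), (32.250484466552734, 33.77948760986328), 97.80919647216797) [[ 0.59591104 -0.23280116  0.05      ]]
cap ((337.4049987792969, 171.2222900390625), (29.89979362487793, 30.160612106323242), 159.57000732421875) [[ 0.55035734 -0.01996537  0.2       ]]
[0.19137758 0.19574257 0.20100187 0.22388656 0.23459603] [ 0.54730681 -0.0187917   0.20100187]
grip 98 [ 0.54949779 -0.02028275  0.22758769]
[[51 47 47]
 [49 46 46]
 [48 45 46]
 [49 45 46]
 [49 47 47]]
plate ((336.0, 196.0), (32.0, 38.0), 90.0) 
 [[ 0.55919168  0.05015404  0.008     ]
 [ 0.5593743  -0.09030524  0.008     ]
 [ 0.44011143 -0.089127    0.008     ]
 [ 0.43996567  0.04973919  0.008     ]]
bar 303.4 190.25714285714287 [[0.49021998 0.09319224 0.177     ]] (296, 187, 17, 6)
red [[ 0.369 -0.055  0.022]]
orange [[0.556 0.154 0.06 ]]
cellar [[0.576 0.317 0.052]]
mill [[0.615 0.441 0.146]]
jar [[0.436 0.352 0.09 ]]
tongs [[ 0.476 -0.46  -0.007]]
box [[ 0.753 -0.331  0.079]]
```

Call:
step_arm(moves=[[4,5,4,0,0,0.12,8.5],[8,10,6,0,0,0.24,8.5],[12,15,8,0,0,0.37,8.5],[16,20,10,0,0,0.5,8.5],[20,25,11.5,0,0,0.6,8.5],[24,30,11.5,0,0,0.73,8.5],[28,35.5,11.5,0,0,0.85,8.5],[32,41,11.5,0,0,0.98,8.5],[35.5,46.5,11.5,0,0,1.1,8.5],[38.3,52,11.5,0,0,1.22,8.5]])

```text
time_s: 1.4
eef_pos: [0.5294, -0.0656, 0.3411]
tool_rot: [-0.0, 0.725, 0.688, -0.0]
ft_force: [0.4, 0.4, -0.5]
grip_width: 0.994
```

```bash
python3 - <<'E'
from h import *
c=cam('wrist'); print(c['s']['time_s'],c['s']['eef_pos'],c['s']['qpos'],c['s']['dq'].round(2))
c=cam('wrist'); print(c['s']['time_s'],c['s']['eef_pos'],c['s']['tool_rot'],c['s']['dq'].round(2))
cv2.imwrite('pics/w1.png',cv2.convertScaleAbs(c['color'],alpha=1.5)); import pickle; pickle.dump(c,open('w1.pkl','wb'))
E
```

```text
1.4 [ 0.52937918 -0.06559329  0.34112869] [-3.49905897e-01 -1.12632337e-03  1.54242861e+00 -1.37085473e-04
  1.60049020e+00 -2.97851644e-01] [ 0.97  0.45 -0.44 -0.   -0.01  0.02]
1.45 [ 0.53150787 -0.0586778   0.340847  ] [-0.00144618  0.72159     0.69231478  0.002454  ] [-0.09 -0.03  0.04 -0.03  0.01 -0.  ]
```

View pics/w1.png

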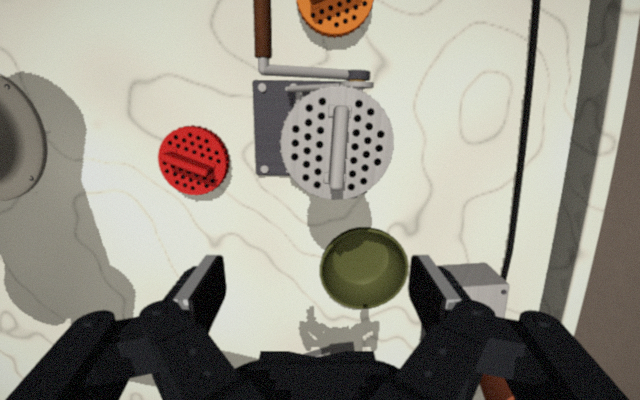

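The wrist view shows the steel cap on the canister at about (337,141), its grip bar running from (341,106) to (337,188). The red look-alike is at (193,160), the orange one at (335,10), the bowl at (363,267) and the lever bar at (262,25). Only the steel cap sits on the canister, so that is the one to turn.

```bash
python3 - <<'E'
from h import *
import pickle; c=pickle.load(open('w1.pkl','rb'))
g=np.stack(np.meshgrid(np.arange(640),np.arange(400)),-1).reshape(-1,2); P=fromz(c,g).reshape(400,640,3); ok=c['z_map']>0
roi=np.zeros((400,640),bool); roi[70:215,250:410]=1
k=ok&roi&(P[...,2]>.19)&(P[...,2]<.26)
cap=P[k]; print('z pct',np.percentile(cap[:,2],[5,30,50,70,90,98]))
disc=k&(P[...,2]<.21); cs=max(cv2.findContours(k.astype(np.uint8)*255,0,1)[0],key=cv2.contourArea); e=cv2.fitEllipse(cs); print(e,onplane(c,e[0],.2))
gr=k&(P[...,2]>.214); q=P[gr]; top=q[q[:,2]>np.percentile(q[:,2],90)-.004]; print(len(top)); rr=cv2.minAreaRect((top[:,:2]*1000).astype(np.float32)); print('grip rect mm',rr, top[:,2].mean())
u,s,v=np.linalg.svd(top[:,:2]-top[:,:2].mean(0)); print(top.mean(0),'dir',v[0],np.degrees(np.arctan2(v[0][1],v[0][0])))
# plate
hsv=cv2.cvtColor(c['color'],cv2.COLOR_BGR2HSV)
print(onplane(c,[(253,80),(257,175)],.008), fromz(c,[(262,30),(341,108),(337,186)]))
# bowl
m=((hsv[...,1]>90)&(hsv[...,0]>20)&(hsv[...,0]<45)).astype(np.uint8); m[:215]=0;m[320:]=0;m[:,:310]=0;m[:,415:]=0
b=max(cv2.findContours(m,0,1)[0],key=cv2.contourArea); e=cv2.fitEllipse(b); print('bowl',e,onplane(c,e[0],.05))
pts=onplane(c,b[:,0].astype(float),.05)[:,:2]; print(cv2.minEnclosingCircle((pts*1000).astype(np.float32)))
# full-res plate edges dark gray mask
cv2.imwrite('pics/w1z.png',cv2.convertScaleAbs(cv2.resize(c['color'][60:210,230:410],None,fx=4,fy=4,interpolation=cv2.INTER_CUBIC),alpha=1.5))
E
```

```text
z pct [0.19848958 0.1994343  0.19988946 0.20041235 0.22837172 0.23042824]
((336.5778503417969, 142.37428283691406), (112.16383361816406, 113.80036163330078), 46.99148178100586) [[ 0.55249501 -0.01767074  0.2       ]]
1163
grip rect mm ((552.2410278320312, -20.035507202148438), (69.86482238769531, 11.862839698791504), 83.98039245605469) 0.22952758268257398
[ 0.55223    -0.01855666  0.22952758] dir [-0.10315811 -0.99466497] -95.92105780300498
[[ 0.44686276  0.0545559   0.008     ]
 [ 0.43982808 -0.08404447  0.008     ]] [[ 0.49085183  0.08141724  0.1834896 ]
 [ 0.55487505  0.01240863  0.23011654]
 [ 0.55022314 -0.05087409  0.22878019]]
bowl ((363.3175048828125, 267.8778991699219), (78.25752258300781, 85.52639770507812), 77.59041595458984) [[ 0.59804248 -0.22824642  0.05      ]]
((597.4393920898438, -230.86109924316406), 69.77172088623047)
```

View pics/w1z.png

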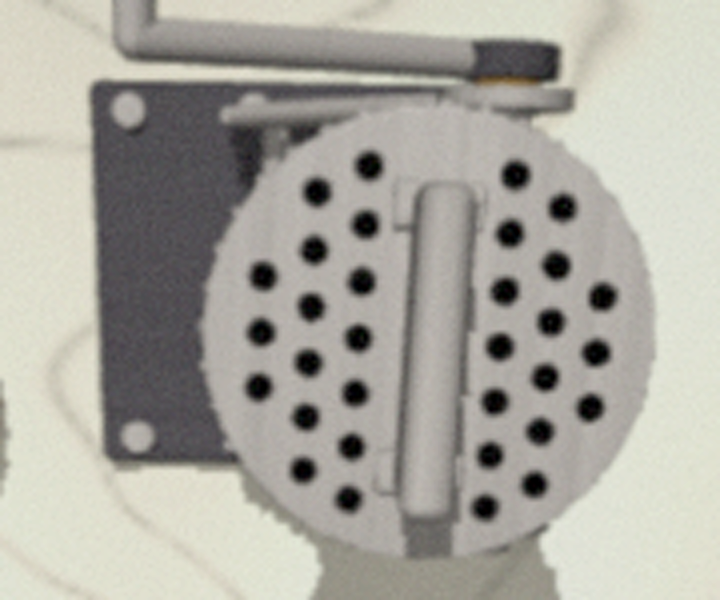

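Call:
step_arm(moves=[[1,2,0,0,0,-0.03,6],[2.1,4,0,0,0,-0.06,6],[2.1,4,0,0,0,-0.06,6],[2.1,4,-2,0,0,-0.06,5],[2.1,4,-4,0,0,-0.06,5],[2.1,4,-6,0,0,-0.06,5],[2.1,4,-7,0,0,-0.06,5],[2.1,4,-8,0,0,-0.06,5],[2.1,4,-8,0,0,-0.06,5],[2.1,4,-8,0,0,-0.06,5]])

```text
time_s: 2.75
eef_pos: [0.5499, -0.0277, 0.2622]
tool_rot: [0.001, 0.747, 0.665, 0.0]
ft_force: [0.1, -0.6, -0.4]
grip_width: 0.588
```

```bash
cat > st.py <<'E'
from h import *
s=r.read_state(); M=q2m(s['tool_rot']); print('t',round(s['time_s'],2),'p',s['eef_pos'].round(4),'yang',np.degrees(np.arctan2(M[1,1],M[0,1])).round(2),'z',M[:,2].round(3),'F',s['ft_force'].round(1),'M',s['moment'].round(2),'w',round(s['grip_width'],3),'q',s['qpos'].round(2),'dq',s['dq'].round(2))
E
python3 st.py; python3 - <<'E'
from h import *
c=cam('wrist'); cv2.imwrite('pics/w2.png',cv2.convertScaleAbs(c['color'],alpha=1.5))
E
```

```text
t 2.75 p [ 0.5499 -0.0277  0.2622] yang -6.65 z [ 0.001 -0.    -1.   ] F [ 0.1 -0.6 -0.4] M [ 0.01 -0.02 -0.02] w 0.588 q [-0.27  0.07  1.62 -0.    1.45 -0.15] dq [ 0. -0. -0. -0. -0.  0.]
```

View pics/w2.png

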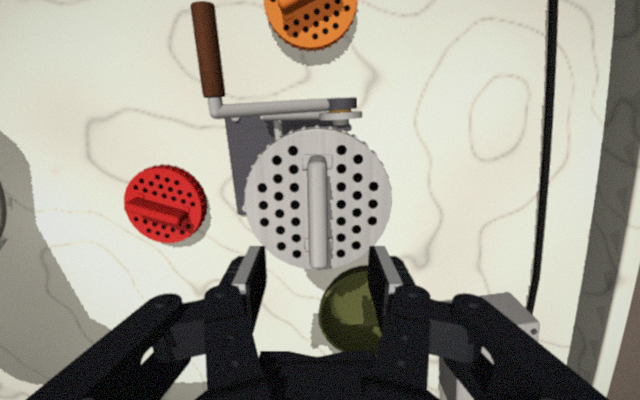

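Call:
step_arm(moves=[[0.25,0.9,0,0,0,0.01,5],[0.25,0.9,-1,0,0,0.01,5],[0.25,0.9,-2.5,0,0,0.01,5],[0.25,0.9,-4,0,0,0.01,5],[0.25,0.9,-4,0,0,0.01,4],[0.25,0.9,-4,0,0,0.01,0.5],[0.25,0.9,-4,0,0,0.01,0.5],[0.25,0.9,-4,0,0,0.01,0.5],[0.25,0.9,-4,0,0,0.01,0.5],[0.25,0.9,-4,0,0,0.01,0.5]], force=60)

```text
time_s: 4.05
eef_pos: [0.5524, -0.0187, 0.2222]
tool_rot: [0.001, 0.744, 0.669, 0.0]
ft_force: [-1.5, -0.4, 4.2]
grip_width: 0.109
```

```bash
python3 st.py
```

```text
t 4.05 p [ 0.5524 -0.0187  0.2222] yang -6.07 z [ 0.001 -0.    -1.   ] F [-1.5 -0.4  4.2] M [-0.02  0.18 -0.01] w 0.109 q [-0.25  0.1   1.67 -0.    1.37 -0.15] dq [-0. -0.  0.  0. -0.  0.]
```

Call:
step_arm(moves=[[0,0,0,0,0,0.17,0.5],[0,0,0,0,0,0.34,0.5],[0,0,0,0,0,0.51,0.5],[0,0,0,0,0,0.68,0.5],[0,0,0,0,0,0.85,0.5],[0,0,0,0,0,1.02,0.5],[0,0,0,0,0,1.19,0.5],[0,0,0,0,0,1.36,0.5],[0,0,0,0,0,1.53,0.5],[0,0,0,0,0,1.57,0.5]])

```text
time_s: 5.3
eef_pos: [0.5519, -0.0183, 0.2222]
tool_rot: [-0.0, 0.052, 0.999, 0.0]
ft_force: [-3.7, 0.6, 5.8]
grip_width: 0.106
```

```bash
python3 st.py;  python3 - <<'E'
from h import *
c=cam('wrist'); cv2.imwrite('pics/w3.png',cv2.convertScaleAbs(c['color'],alpha=1.5))
E
```

```text
t 5.3 p [ 0.5519 -0.0183  0.2222] yang 84.0 z [-0.  0. -1.] F [-3.7  0.6  5.8] M [ 0.08  0.59 -0.19] w 0.106 q [-0.25  0.1   1.67  0.    1.37 -1.72] dq [ 0.    0.    0.    0.   -0.   -0.28]
```

View pics/w3.png

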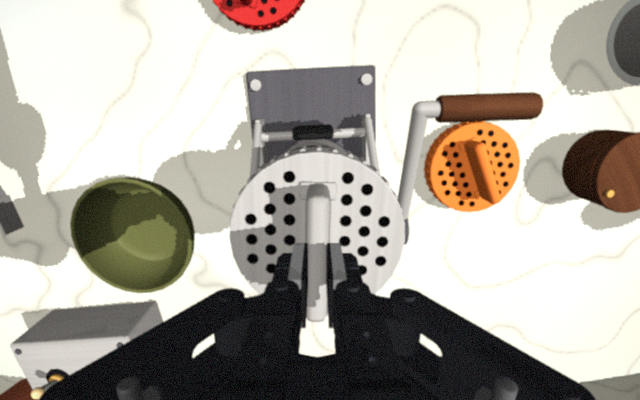

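The cap turned along with the gripper: in the picture the bar is now vertical at (317,250) and the disc at (318,230). Next I lift it.

Call:
step_arm(moves=[[0,0,0.5,0,0,0,0.5],[0,0,1,0,0,0,0.5],[0,0,1.5,0,0,0,0.5],[0,0,2,0,0,0,0.5],[0,0,2.5,0,0,0,0.5],[0,0,3.2,0,0,0,0.5],[0,0,4,0,0,0,0.5],[0,0,5,0,0,0,0.5],[0,0,6,0,0,0,0.5],[0,0,6,0,0,0,0.5]])

```text
time_s: 6.6
eef_pos: [0.5527, -0.0187, 0.2829]
tool_rot: [0.001, 0.053, 0.999, -0.0]
ft_force: [-0.3, -0.1, -2.4]
grip_width: 0.105
```

```bash
python3 st.py;  python3 - <<'E'
from h import *
c=cam('wrist'); a=cv2.resize(c['color'],None,fx=.625,fy=.625)
b=cam('side')['color'][90:280,210:410]; b=cv2.resize(b,(400,380))
o=np.zeros((380,800,3),np.uint8); o[:250,:400]=a; o[:,400:]=b
cv2.imwrite('pics/w4.png',cv2.convertScaleAbs(o,alpha=1.5))
E
```

```text
t 6.6 p [ 0.5527 -0.0187  0.2829] yang 83.88 z [ 0.002 -0.001 -1.   ] F [-0.3 -0.1 -2.4] M [ 0.01  0.01 -0.04] w 0.105 q [-0.25  0.07  1.59 -0.    1.49 -1.72] dq [-0.    0.01  0.03 -0.   -0.01  0.  ]
```

View pics/w4.png

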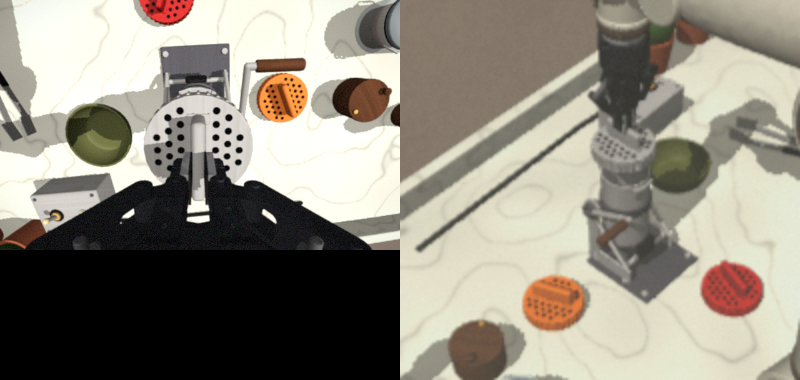

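Call:
step_arm(moves=[[-2,-3,0,0,0,0,0.5],[-5,-7.5,0,0,0,0,0.5],[-8,-12,0,0,0,0,0.5],[-11,-17,-1,0,0,0,0.5],[-13,-20,-4,0,0,0,0.5],[-13.2,-20.1,-8,0,0,0,0.5],[-13.2,-20.1,-12,0,0,0,0.5],[-13.2,-20.1,-16,0,0,0,0.5],[-13.2,-20.1,-18.5,0,0,0,0.5],[-13.2,-20.1,-20.5,0,0,0,0.5]])

```text
time_s: 7.95
eef_pos: [0.4193, -0.2188, 0.0747]
tool_rot: [-0.001, 0.053, 0.999, 0.001]
ft_force: [-0.0, -0.4, -2.1]
grip_width: 0.103
```

```bash
python3 st.py;  python3 - <<'E'
from h import *
c=cam('wrist'); a=cv2.resize(c['color'],None,fx=.625,fy=.625)
b=cam('side')['color'][50:240,250:450]; b=cv2.resize(b,(400,380))
o=np.zeros((380,800,3),np.uint8); o[:250,:400]=a; o[:,400:]=b
cv2.imwrite('pics/w5.png',cv2.convertScaleAbs(o,alpha=1.5))
E
```

```text
t 7.95 p [ 0.4193 -0.2188  0.0747] yang 83.87 z [-0.002  0.002 -1.   ] F [-0.  -0.4 -2.1] M [ 0.06 -0.02  0.02] w 0.103 q [-0.74  0.08  2.01  0.    1.06 -2.2 ] dq [-0.    0.26  0.08 -0.   -0.35 -0.  ]
```

View pics/w5.png

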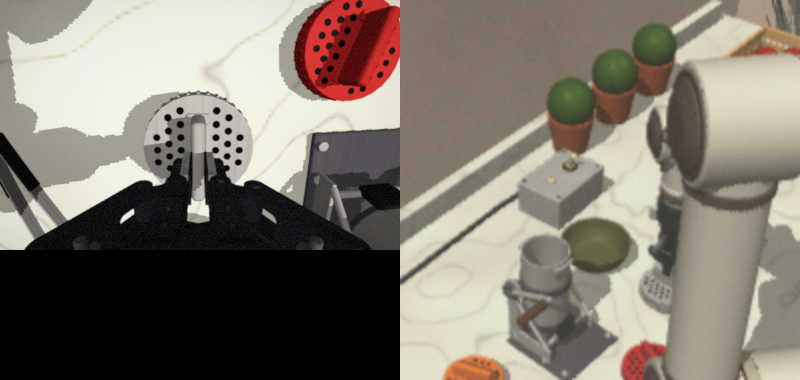

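Call:
step_arm(moves=[[0,0,-0.5,0,0,0,0.5],[0,0,-1,0,0,0,0.5],[0,0,-1.5,0,0,0,0.5],[0,0,-1.9,0,0,0,0.5],[0,0,-2.2,0,0,0,0.5],[0,0,-2.5,0,0,0,0.5],[0,0,-2.7,0,0,0,0.5],[0,0,-2.8,0,0,0,0.5],[0,0,-2.8,0,0,0,0.5],[0,0,-2.8,0,0,0,0.5]])

```text
time_s: 9.3
eef_pos: [0.4202, -0.2196, 0.0486]
tool_rot: [0.0, 0.053, 0.999, -0.0]
ft_force: [-0.4, -0.1, -2.4]
grip_width: 0.106
```

```bash
python3 st.py
```

```text
t 9.3 p [ 0.4202 -0.2196  0.0486] yang 83.88 z [ 0. -0. -1.] F [-0.4 -0.1 -2.4] M [-0.01  0.01  0.03] w 0.106 q [-0.74  0.13  2.02  0.    1.   -2.2 ] dq [-0. -0. -0.  0. -0.  0.]
```

Call:
step_arm(moves=[[0,0,-0.1,0,0,0,0.5],[0,0,-0.1,0,0,0,0.5],[0,0,-0.2,0,0,0,0.5],[0,0,-0.2,0,0,0,0.5],[0,0,-0.3,0,0,0,0.5],[0,0,-0.3,0,0,0,0.5],[0,0,-0.35,0,0,0,0.5],[0,0,-0.4,0,0,0,0.5],[0,0,-0.4,0,0,0,0.5],[0,0,-0.4,0,0,0,0.5]])

```text
time_s: 10.55
eef_pos: [0.4202, -0.2196, 0.0453]
tool_rot: [-0.0, 0.053, 0.999, 0.0]
ft_force: [-2.9, 3.2, 7.8]
grip_width: 0.108
```

```bash
python3 st.py
```

```text
t 10.55 p [ 0.4202 -0.2196  0.0453] yang 83.89 z [-0.  0. -1.] F [-2.9  3.2  7.8] M [0.44 0.55 0.02] w 0.108 q [-0.74  0.13  2.02 -0.    0.99 -2.2 ] dq [-0.  0. -0. -0. -0. -0.]
```

Call:
step_arm(moves=[[0,0,0.05,0,0,0,2.5],[0,0,0.1,0,0,0,4],[0,0,0.1,0,0,0,4],[0,0,0.1,0,0,0,4],[0,0,2,0,0,0,4],[0,0,6,0,0,0,4],[0,0,10,0,0,0,4],[3,0,14,0,0,0,3],[6,0,18,0,0,0,0],[9,0,20,0,0,0,0]])

```text
time_s: 11.8
eef_pos: [0.5119, -0.2201, 0.2473]
tool_rot: [0.002, 0.053, 0.999, -0.001]
ft_force: [0.6, -0.7, -0.5]
grip_width: 0.0
```

```bash
python3 st.py;  python3 - <<'E'
from h import *
import pickle
c=cam('wrist');c=cam('wrist'); pickle.dump(c,open('w6.pkl','wb'));cv2.imwrite('pics/w6.png',cv2.convertScaleAbs(c['color'],alpha=1.5)); print(c['s']['eef_pos'])
E
```

```text
t 11.8 p [ 0.5119 -0.2201  0.2473] yang 83.88 z [ 0.003 -0.002 -1.   ] F [ 0.6 -0.7 -0.5] M [-0.03  0.04 -0.01] w 0.0 q [-0.62  0.1   1.63 -0.    1.42 -2.09] dq [ 0.27  0.48 -0.78 -0.    0.33  0.27]
[ 0.5151552  -0.22044155  0.24935781]
```

View pics/w6.png

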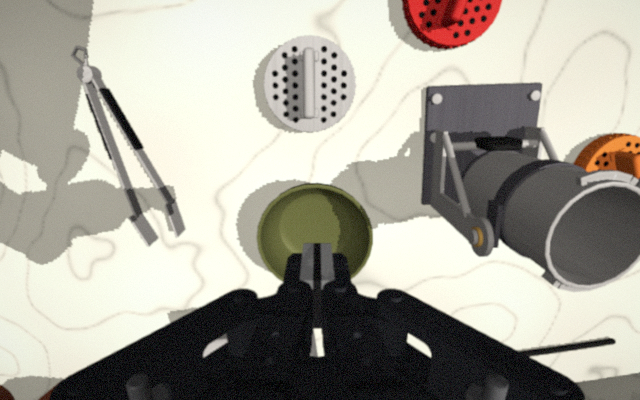

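The cap stands right way up on the counter at (308,83) and the bowl is at (315,240). The stand plate's back edge runs from (427,88) to (541,83). I'll measure the bowl and the plate next.

```bash
python3 - <<'E'
from h import *
import pickle; c=pickle.load(open('w6.pkl','rb'))
hsv=cv2.cvtColor(c['color'],cv2.COLOR_BGR2HSV)
m=((hsv[...,1]>90)&(hsv[...,0]>20)&(hsv[...,0]<45)).astype(np.uint8)
b=max(cv2.findContours(m,0,1)[0],key=cv2.contourArea)[:,0].astype(float); b=b[b[:,1]<245]
p=onplane(c,b,.05)[:,:2]; A=np.c_[2*p,np.ones(len(p))]; s=np.linalg.lstsq(A,(p**2).sum(1),rcond=None)[0]; print('bowl',s[:2],np.sqrt(s[2]+s[0]**2+s[1]**2))
print(fromz(c,(308,60)),fromz(c,(290,83)))
q=onplane(c,[(427,88),(541,83),(424,203)],.008)[:,:2]; print(q, np.degrees(np.arctan2(*(q[0]-q[1])[::1]))) 
print(np.linalg.norm(q[0]-q[1]), fromz(c,[(480,110),(435,180)]))
E
```

```text
bowl [ 0.57909198 -0.23105178] 0.05399955524651978
[[ 0.4007856  -0.21767416  0.0541078 ]] [[ 0.41868977 -0.24083126  0.02304587]]
[[ 0.4395658  -0.08421083]
 [ 0.44584436  0.05230685]
 [ 0.58046977 -0.08936029]] -177.36677695221985
0.13666198129043902 [[ 0.47054012 -0.02085869  0.00812911]
 [ 0.54769828 -0.07965863  0.0206855 ]]
```

Call:
step_arm(moves=[[3,-0.4,0,0,0,0,0],[6,-0.8,0,0,0,0,0],[8.8,-1.2,-2,0,0,0,0],[8.8,-1.2,-6,0,0,0,0],[8.8,-1.2,-10,0,0,0,0],[8.8,-1.2,-13,0,0,0,0],[8.8,-1.2,-15,0,0,0,0],[8.8,-1.2,-16,0,0,0,0],[8.8,-1.2,-16,0,0,0,0],[8.8,-1.2,-16,0,0,0,0]])

```text
time_s: 13.15
eef_pos: [0.5989, -0.2321, 0.0859]
tool_rot: [0.001, 0.053, 0.999, -0.001]
ft_force: [0.4, -0.5, -0.2]
grip_width: -0.003
```

```bash
python3 st.py;  python3 - <<'E'
from h import *
c=cam('wrist'); a=cv2.resize(c['color'],None,fx=.625,fy=.625)
b=cam('side')['color'][90:240,270:430]; b=cv2.resize(b,(400,375))
o=np.zeros((380,800,3),np.uint8); o[:250,:400]=a; o[:375,400:]=b
cv2.imwrite('pics/w7.png',cv2.convertScaleAbs(o,alpha=1.5))
E
```

```text
t 13.15 p [ 0.5989 -0.2321  0.0859] yang 83.88 z [ 0.002 -0.001 -1.   ] F [ 0.4 -0.5 -0.2] M [0.   0.01 0.  ] w -0.003 q [-0.56  0.46  1.51 -0.    1.17 -2.02] dq [ 0. -0. -0.  0. -0.  0.]
```

View pics/w7.png

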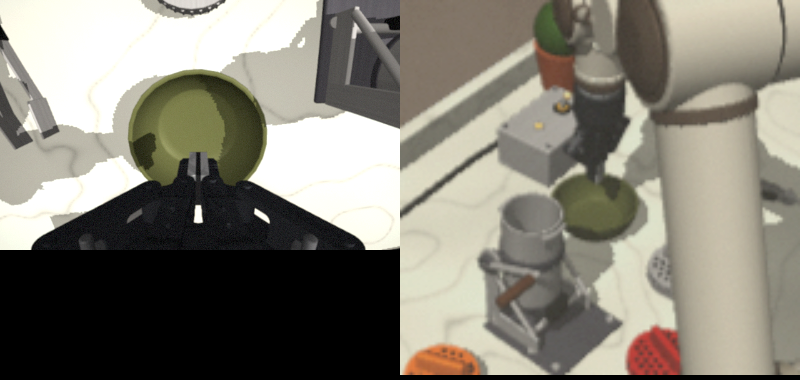

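Call:
step_arm(moves=[[0,0,-2.5,0,0,0,0],[0,0,-5,0,0,0,0],[0,0,-5,0,0,0,0],[1,2,-5,0,0,0,0],[2,3.8,-5,0,0,0,0],[3,5.8,-5,0,0,0,0],[4,7.8,-5,0,0,0,0],[5,9.8,-5,0,0,0,0],[6,11.8,-5,0,0,0,0],[6.6,13,-5,0,0,0,0]])

```text
time_s: 14.5
eef_pos: [0.6647, -0.1, 0.0343]
tool_rot: [-0.0, 0.053, 0.999, 0.0]
ft_force: [-0.9, -2.1, -0.2]
grip_width: 0.003
```

```bash
python3 st.py;  python3 - <<'E'
from h import *
c=cam('wrist'); a=cv2.resize(c['color'],None,fx=.625,fy=.625)
b=cam('side')['color'][90:240,270:430]; b=cv2.resize(b,(400,375))
o=np.zeros((380,800,3),np.uint8); o[:250,:400]=a; o[:375,400:]=b
cv2.imwrite('pics/w8.png',cv2.convertScaleAbs(o,alpha=1.5))
E
```

```text
t 14.5 p [ 0.6647 -0.1     0.0343] yang 83.94 z [-0.  0. -1.] F [-0.9 -2.1 -0.2] M [-0.35  0.19 -0.02] w 0.003 q [-0.33  0.6   1.43 -0.    1.11 -1.79] dq [ 0.15  0.07 -0.1  -0.01  0.03  0.15]
```

View pics/w8.png

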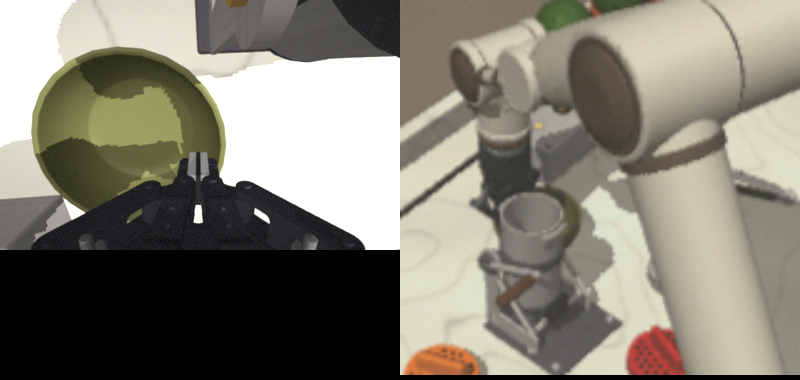

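Call:
step_arm(moves=[[0.2,1,0,0,0,0,0],[0.4,2.5,0,0,0,0,0],[0.5,4,0,0,0,0,0],[0.6,5.5,0,0,0,0,0],[0.7,7,0,0,0,0,0],[0.7,8.2,0,0,0,0,0],[0.7,9.2,0,0,0,0,0],[0.7,10,0,0,0,0,0],[0.7,10.6,0,0,0,0,0],[0.7,11,0,0,0,0,0]])

```text
time_s: 15.85
eef_pos: [0.6711, 0.0086, 0.0344]
tool_rot: [-0.0, 0.053, 0.999, -0.0]
ft_force: [-0.4, -2.7, 1.3]
grip_width: -0.0
```

```bash
python3 st.py;  python3 - <<'E'
from h import *
import pickle
c=cam('wrist'); pickle.dump(c,open('w9.pkl','wb')); a=cv2.resize(c['color'],None,fx=.625,fy=.625)
t=cam('top'); pickle.dump(t,open('t9.pkl','wb')); b=t['color'][120:220,290:400]; b=cv2.resize(b,(400,364))
o=np.zeros((380,800,3),np.uint8); o[:250,:400]=a; o[:364,400:]=b
cv2.imwrite('pics/w9.png',cv2.convertScaleAbs(o,alpha=1.5))
hsv=cv2.cvtColor(c['color'],cv2.COLOR_BGR2HSV)
m=((hsv[...,1]>90)&(hsv[...,0]>20)&(hsv[...,0]<45)).astype(np.uint8)
b=max(cv2.findContours(m,0,1)[0],key=cv2.contourArea)[:,0].astype(float); b=b[b[:,1]<215]
p=onplane(c,b,.05)[:,:2]; A=np.c_[2*p,np.ones(len(p))]; s=np.linalg.lstsq(A,(p**2).sum(1),rcond=None)[0]; rr=np.sqrt(s[2]+s[0]**2+s[1]**2);print('bowl',s[:2],rr,np.std(np.linalg.norm(p-s[:2],axis=1)))
from scipy.optimize import least_squares
print(least_squares(lambda x:np.linalg.norm(p-x,axis=1)-.07,s[:2],loss='soft_l1',f_scale=.002).x)
E
```

```text
t 15.85 p [0.6711 0.0086 0.0344] yang 83.88 z [-0. -0. -1.] F [-0.4 -2.7  1.3] M [-0.36  0.02 -0.03] w -0.0 q [-0.17  0.59  1.43 -0.    1.11 -1.63] dq [ 0.04  0.   -0.   -0.   -0.    0.05]
bowl [ 0.66939525 -0.04311425] 0.0706074422906366 0.0005724419926109929
[ 0.66870203 -0.04302481]
```

View pics/w9.png

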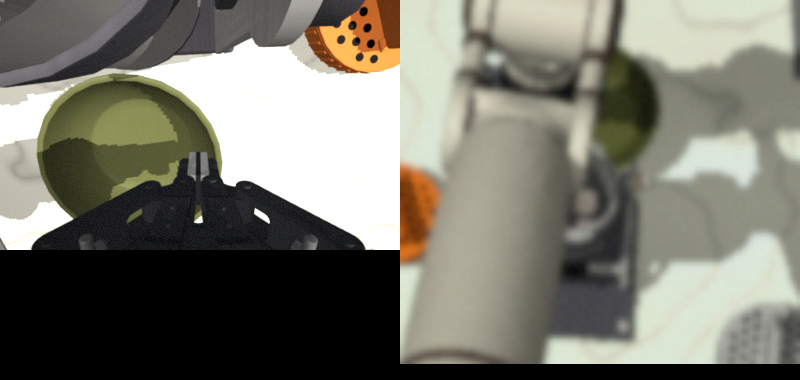

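Call:
step_arm(moves=[[0,0.4,0,0,0,0,0],[0,0.8,0,0,0,0,0],[0,1.2,0,0,0,0,0],[0,1.5,0,0,0,0,0],[0,1.8,0,0,0,0,0],[0,1.8,0,0,0,0,0],[0,0.5,0.2,0,0,0,0],[0,-0.5,4,0,0,0,0],[0,-0.5,9,0,0,0,0],[0,-0.5,14,0,0,0,0]])

```text
time_s: 17.2
eef_pos: [0.6707, 0.0027, 0.1757]
tool_rot: [-0.0, 0.054, 0.999, 0.0]
ft_force: [0.8, -0.1, -0.4]
grip_width: 0.001
```

```bash
python3 st.py;  python3 - <<'E'
from h import *
import pickle
c=cam('wrist');c=cam('wrist'); cv2.imwrite('pics/w10.png',cv2.convertScaleAbs(c['color'],alpha=1.3)); pickle.dump(c,open('w10.pkl','wb'))
hsv=cv2.cvtColor(c['color'],cv2.COLOR_BGR2HSV)
m=((hsv[...,1]>90)&(hsv[...,0]>20)&(hsv[...,0]<45)).astype(np.uint8)
b=max(cv2.findContours(m,0,1)[0],key=cv2.contourArea)[:,0].astype(float); print(cv2.boundingRect(b.astype(int).astype(np.int32)));b=b[b[:,1]<240]
p=onplane(c,b,.05)[:,:2]; 
from scipy.optimize import least_squares
x=least_squares(lambda x:np.linalg.norm(p-x,axis=1)-.07,[.67,-.03],loss='soft_l1',f_scale=.002).x; print(x,np.abs(np.linalg.norm(p-x,axis=1)-.07).mean())
E
```

```text
t 17.2 p [0.6707 0.0027 0.1757] yang 83.83 z [-0.001  0.001 -1.   ] F [ 0.8 -0.1 -0.4] M [-0.02 -0.03 -0.01] w 0.001 q [-0.18  0.44  1.35  0.    1.35 -1.64] dq [ 0.   -0.37 -0.33  0.    0.69  0.  ]
(211, 103, 150, 145)
[ 0.66931098 -0.02585458] 0.0020139015076394797
```

View pics/w10.png

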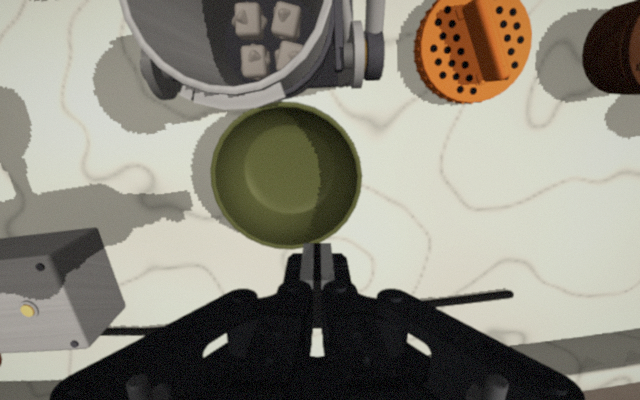

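Call:
step_arm(moves=[[0,0,5,0,0,-0.15,0],[0,2,10,0,0,-0.3,0],[-1,5,12,0,0,-0.46,0],[-4,8,12,0,0,-0.62,4.5],[-8,9.7,12,0,0,-0.78,4.5],[-12,9.7,12,0,0,-0.94,4.5],[-16,9.7,12,0,0,-1.1,4.5],[-18.1,9.7,12,0,0,-1.26,4.5],[-18.1,9.7,12,0,0,-1.42,4.5],[-18.1,9.7,12,0,0,-1.51,4.5]])

```text
time_s: 18.55
eef_pos: [0.4897, 0.1002, 0.294]
tool_rot: [-0.0, 0.724, 0.689, -0.0]
ft_force: [0.1, 0.3, -0.1]
grip_width: 0.527
```

```bash
python3 - <<'E'
from h import *
import pickle
c=cam('wrist');c=cam('wrist'); cv2.imwrite('pics/w11.png',cv2.convertScaleAbs(c['color'],alpha=1.3)); pickle.dump(c,open('w11.pkl','wb'))
hsv=cv2.cvtColor(c['color'],cv2.COLOR_BGR2HSV)
g=np.stack(np.meshgrid(np.arange(640),np.arange(400)),-1).reshape(-1,2); P=fromz(c,g).reshape(400,640,3)
m=(c['z_map']>0)&(P[...,2]>.165)&(P[...,2]<.2)&(P[...,1]>.05)&(hsv[...,1]>60)&(abs(P[...,0]-.49)<.04)
q=P[m]; print(len(q)); 
if len(q): print(q.mean(0),cv2.minAreaRect((q[:,:2]*1000).astype(np.float32)),np.percentile(q[:,2],[50,95]))
E
python3 st.py
```

```text
1132
[0.4904242  0.09153306 0.18302381] ((489.939208984375, 90.18392944335938), (59.01034164428711, 15.18037223815918), 87.44015502929688) [0.18346655 0.18512935]
t 18.65 p [0.4898 0.1002 0.2939] yang -2.67 z [-0.001  0.    -1.   ] F [-0.6  1.1 -1. ] M [ 0.04 -0.04 -0.03] w 0.525 q [-0.04 -0.08  1.71  0.    1.51  0.01] dq [ 0.    0.   -0.   -0.    0.   -0.06]
```

View pics/w11.png

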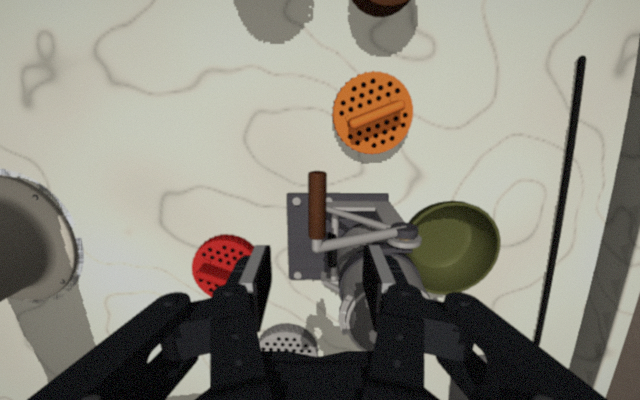

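Call:
step_arm(moves=[[0,0,-4,0,0,0,4.5],[0,0,-8,0,0,0,4.5],[0,0,-10.5,0,0,0,4.5],[0,0,-11.9,0,0,0,4.5],[0,0,-11.9,0,0,0,4.5],[0,0,-11.9,0,0,0,2],[0,0,-11.9,0,0,0,0.8],[0,0,-11.9,0,0,0,0.8],[0,0,-11.9,0,0,0,0.8],[0,0,-11.9,0,0,0,0.8]], force=20)

```text
time_s: 19.9
eef_pos: [0.4896, 0.1006, 0.1771]
tool_rot: [-0.0, 0.723, 0.691, -0.0]
ft_force: [-7.2, -1.4, 7.1]
grip_width: 0.094
```

```bash
python3 st.py; python3 - <<'E'
import numpy as np
a=np.radians(-2.6)
for th in range(0,141,7):
    f=np.radians(155.2-th); x=.1*np.cos(f)+.0908; z=.1*np.sin(f)-.042
    print(th,(x*100*np.cos(a)).round(2),(x*100*np.sin(a)).round(2),(z*100).round(2))
E
```

```text
t 19.9 p [0.4896 0.1006 0.1771] yang -2.6 z [-0.001 -0.    -1.   ] F [-7.2 -1.4  7.1] M [-0.01  1.19  0.03] w 0.094 q [-0.04  0.01  1.86 -0.    1.28  0.01] dq [-0. -0. -0. -0. -0.  0.]
0 0.0 -0.0 -0.01
7 0.58 -0.03 1.07
14 1.29 -0.06 2.07
21 2.11 -0.1 2.97
28 3.03 -0.14 3.77
35 4.05 -0.18 4.44
42 5.14 -0.23 4.99
49 6.28 -0.29 5.4
56 7.47 -0.34 5.67
63 8.69 -0.39 5.79
70 9.91 -0.45 5.76
77 11.11 -0.5 5.59
84 12.29 -0.56 5.27
91 13.42 -0.61 4.8
98 14.48 -0.66 4.21
105 15.47 -0.7 3.48
112 16.35 -0.74 2.65
119 17.13 -0.78 1.71
126 17.79 -0.81 0.68
133 18.32 -0.83 -0.42
140 18.71 -0.85 -1.58
```

```bash
python3 - <<'E'
from h import *
c=cam('wrist'); cv2.imwrite('pics/w12.png',cv2.convertScaleAbs(c['color'],alpha=1.3))
s=cam('side'); cv2.imwrite('pics/s12.png',cv2.convertScaleAbs(cv2.resize(s['color'][100:250,240:400],None,fx=4,fy=4,interpolation=cv2.INTER_CUBIC),alpha=1.8))
E
```

```text
(no output)
```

View pics/w12.png

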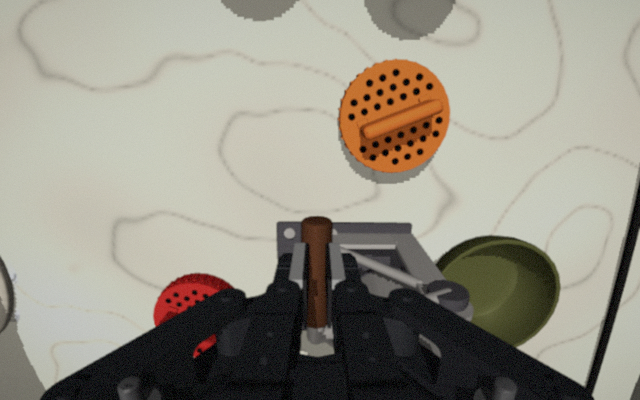

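View pics/s12.png

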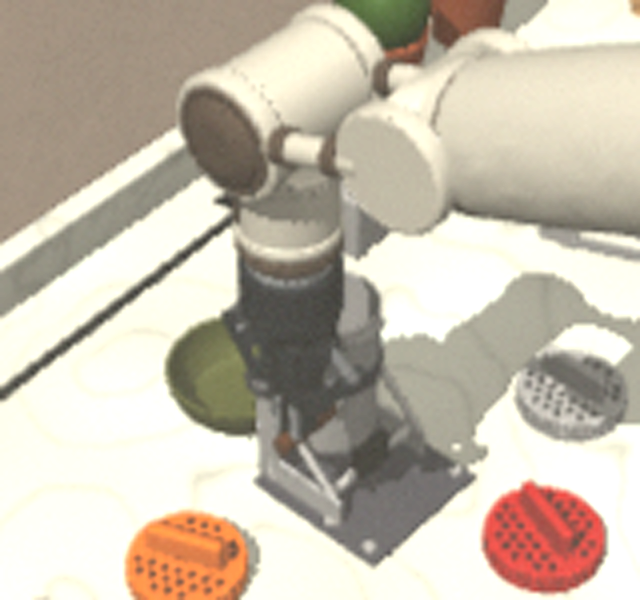

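Call:
step_arm(moves=[[0.25,0,0.5,0,0,0,0.8],[0.6,0,1.1,0,0,0,0.8],[1.3,-0.1,2.1,0,0,0,0.8],[2.1,-0.1,3.0,0,0,0,0.8],[3.0,-0.1,3.8,0,0,0,0.8],[4.0,-0.2,4.4,0,0,0,0.8],[5.1,-0.2,5.0,0,0,0,0.8],[6.3,-0.3,5.4,0,0,0,0.8],[7.5,-0.3,5.7,0,0,0,0.8],[8.7,-0.4,5.8,0,0,0,0.8]])

```text
time_s: 21.25
eef_pos: [0.5779, 0.0965, 0.2335]
tool_rot: [-0.0, 0.723, 0.691, -0.0]
ft_force: [0.4, 0.3, -0.0]
grip_width: 0.095
```

```bash
python3 st.py; python3 - <<'E'
from h import *
c=cam('wrist'); a=cv2.resize(c['color'],None,fx=.625,fy=.625)
b=cam('side')['color'][90:240,240:400]; b=cv2.resize(b,(400,375))
o=np.zeros((380,800,3),np.uint8); o[:250,:400]=a; o[:375,400:]=b
cv2.imwrite('pics/w13.png',cv2.convertScaleAbs(o,alpha=1.5))
E
```

```text
t 21.25 p [0.5779 0.0965 0.2335] yang -2.63 z [-0.  0. -1.] F [ 0.4  0.3 -0. ] M [ 0.05  0.01 -0.01] w 0.095 q [-0.04  0.18  1.56  0.    1.4   0.01] dq [-0.01  0.24 -0.28 -0.    0.05 -0.01]
```

View pics/w13.png

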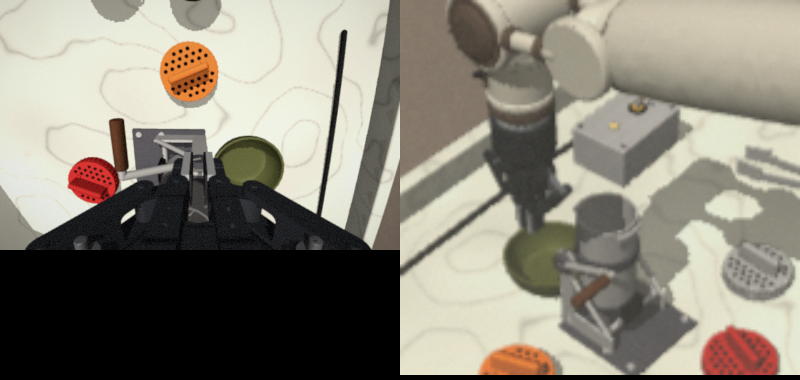

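```bash
python3 - <<'E'
from h import *
c=cam('wrist'); a=cv2.imread('pics/w12.png')[200:360,240:400]; b=cv2.convertScaleAbs(c['color'],alpha=1.6)[200:360,240:400]
cv2.imwrite('pics/z14.png',cv2.resize(cv2.convertScaleAbs(np.hstack([cv2.convertScaleAbs(a,alpha=1.3),b])),(800,400),interpolation=cv2.INTER_CUBIC))
E
python3 st.py
```

```text
t 21.4 p [0.5774 0.0964 0.2331] yang -2.64 z [-0.001 -0.    -1.   ] F [ 0.5 -0.5  0.3] M [ 0.02  0.02 -0.03] w 0.093 q [-0.04  0.18  1.56 -0.    1.4   0.01] dq [ 0.   -0.02  0.03  0.    0.    0.  ]
```

View pics/z14.png

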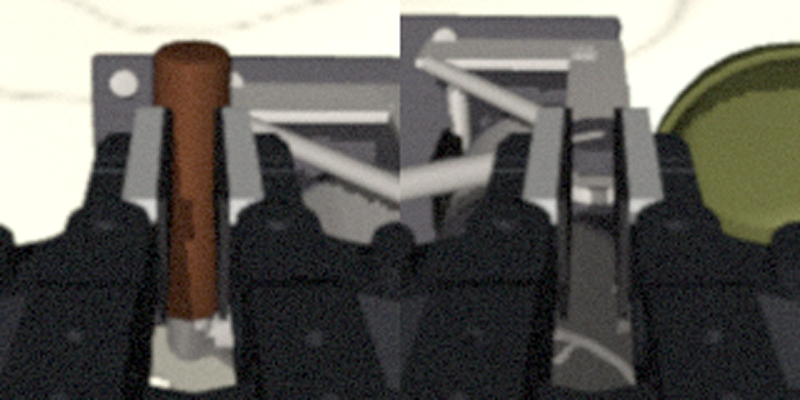

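Call:
step_arm(moves=[[-2,0.1,2,0,0,0,4.5],[-5,0.2,3,0,0,0,4.5],[-8.7,0.4,3,0,0,0,4.5],[-8.7,0.4,2,0,0,0,4.5],[-8.7,0.4,-2,0,0,0,4.5],[-8.7,0.4,-5,0,0,0,4.5],[-8.7,0.4,-6.3,0,0,0,4.5],[-8.7,0.4,-6.3,0,0,0,4.5],[-8.7,0.4,-6.3,0,0,0,4.5],[-8.7,0.4,-6.3,0,0,0,4.5]])

```text
time_s: 22.65
eef_pos: [0.491, 0.1004, 0.1718]
tool_rot: [0.001, 0.723, 0.691, 0.001]
ft_force: [0.5, -0.3, 0.4]
grip_width: 0.525
```

```bash
python3 - <<'E'
from h import *
c=cam('wrist'); a=cv2.convertScaleAbs(c['color'],alpha=1.6)[160:360,200:440]
cv2.imwrite('pics/z15.png',cv2.resize(a,(720,600),interpolation=cv2.INTER_CUBIC))
E
python3 st.py
```

```text
t 22.7 p [0.4909 0.1004 0.1716] yang -2.64 z [ 0.002 -0.    -1.   ] F [ 0.3 -0.  -0.7] M [ 0.06 -0.01 -0.05] w 0.526 q [-0.04  0.01  1.86 -0.    1.26  0.01] dq [-0.    0.    0.01  0.    0.    0.  ]
```

View pics/z15.png

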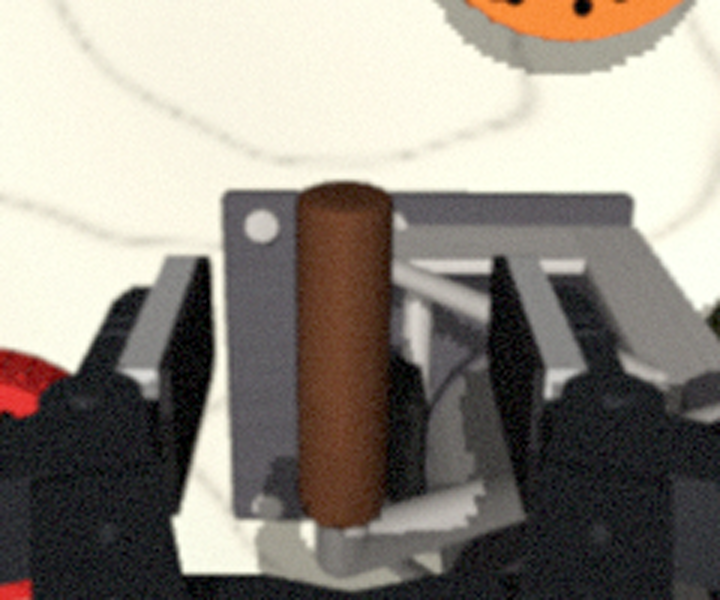

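Call:
step_arm(moves=[[0,0,0,0,0,0,3],[0,0,0,0,0,0,2],[0,0,0,0,0,0,1.5],[0,0,0,0,0,0,1],[0,0,0,0,0,0,0.5],[0,0,0,0,0,0,0],[0,0,0,0,0,0,0],[0,0,0,0,0,0,0],[0,0,0,0,0,0,0],[0,0,0,0,0,0,0]], force=40)

```text
time_s: 23.95
eef_pos: [0.4897, 0.1005, 0.1704]
tool_rot: [-0.0, 0.723, 0.691, -0.0]
ft_force: [-4.6, 0.3, 5.1]
grip_width: 0.162
```

```bash
python3 - <<'E'
from h import *
c=cam('wrist'); a=cv2.convertScaleAbs(c['color'],alpha=1.6)[160:360,200:440]
cv2.imwrite('pics/z16.png',cv2.resize(a,(720,600),interpolation=cv2.INTER_CUBIC))
E
python3 st.py
```

```text
t 24.0 p [0.4897 0.1005 0.1704] yang -2.63 z [-0.001  0.    -1.   ] F [-6.  -0.3  4.1] M [-0.04  0.88 -0.08] w 0.163 q [-0.04  0.01  1.86 -0.    1.26  0.01] dq [-0.  0. -0.  0.  0.  0.]
```

View pics/z16.png

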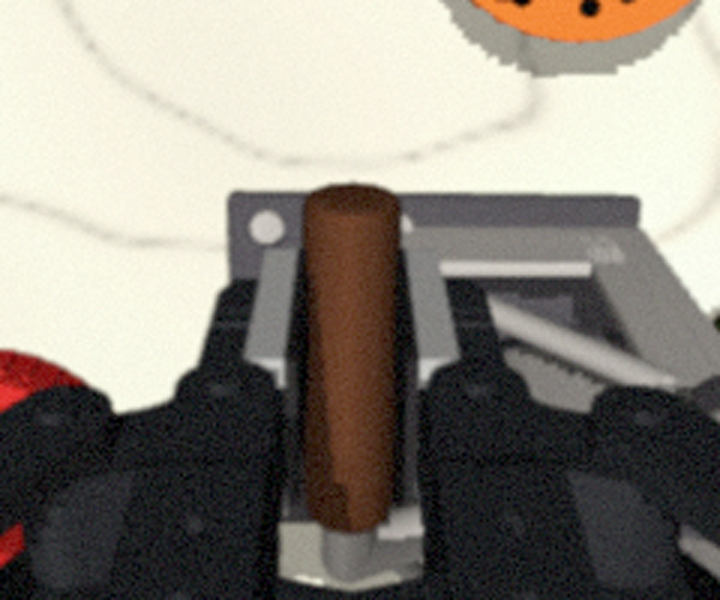

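Call:
step_arm(moves=[[0.1,0,0.3,0,0,0,0],[0.25,0,0.5,0,0,0,0],[0.6,0,1.1,0,0,0,0],[0.9,0,1.6,0,0,0,0],[1.3,-0.1,2.1,0,0,0,0],[1.7,-0.1,2.6,0,0,0,0],[2.1,-0.1,3.0,0,0,0,0],[2.6,-0.1,3.4,0,0,0,0],[3.0,-0.1,3.8,0,0,0,0],[3.0,-0.1,3.8,0,0,0,0]])

```text
time_s: 25.25
eef_pos: [0.519, 0.099, 0.2109]
tool_rot: [-0.001, 0.723, 0.691, -0.002]
ft_force: [-16.8, -3.1, 13.1]
grip_width: 0.139
```

```bash
python3 st.py; python3 - <<'E'
from h import *
c=cam('wrist'); a=cv2.resize(c['color'],None,fx=.625,fy=.625)
b=cam('side')['color'][90:240,240:400]; b=cv2.resize(b,(400,375))
o=np.zeros((380,800,3),np.uint8); o[:250,:400]=a; o[:375,400:]=b
cv2.imwrite('pics/w17.png',cv2.convertScaleAbs(o,alpha=1.5))
E
```

```text
t 25.25 p [0.519  0.099  0.2109] yang -2.61 z [-0.003 -0.002 -1.   ] F [-16.8  -3.1  13.1] M [-0.49  2.89 -0.01] w 0.139 q [-0.04  0.05  1.74 -0.    1.35  0.01] dq [-0.   -0.    0.01  0.   -0.   -0.  ]
```

View pics/w17.png

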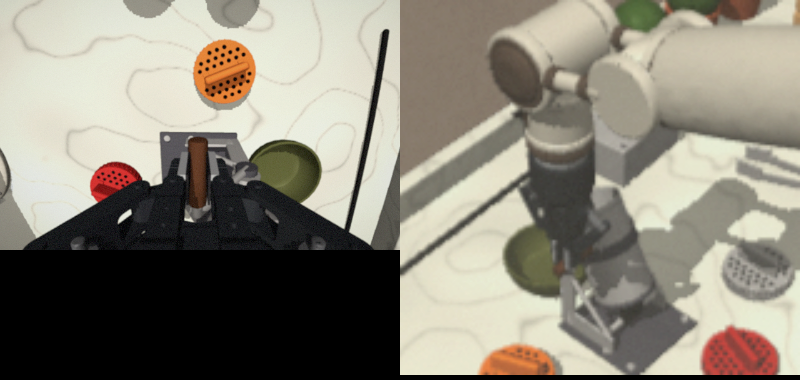

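Call:
step_arm(moves=[[-0.9,0,-0.8,0,0,0,0],[-1.7,0,-1.7,0,0,0,0],[-2.4,0,-2.7,0,0,0,0],[-3.0,0.1,-3.7,0,0,0,0],[-3.0,0.1,-3.8,0,0,0,0],[-3.0,0.1,-3.8,0,0,0,4.5],[-3.0,0.1,-3.8,0,0,0,4.5],[-3.0,0.1,-3.8,0,0,0,4.5],[-3.0,0.1,-4.4,0,0,0,4.5],[-3.0,0.1,-5.0,0,0,0,4.5]])

```text
time_s: 26.6
eef_pos: [0.4897, 0.1005, 0.1574]
tool_rot: [-0.0, 0.723, 0.691, -0.0]
ft_force: [-0.7, -0.3, 0.1]
grip_width: 0.528
```

```bash
python3 st.py; python3 - <<'E'
from h import *
c=cam('wrist'); a=cv2.convertScaleAbs(c['color'],alpha=1.6)[160:360,200:440]
cv2.imwrite('pics/z18.png',cv2.resize(a,(720,600),interpolation=cv2.INTER_CUBIC))
hsv=cv2.cvtColor(c['color'],cv2.COLOR_BGR2HSV)
g=np.stack(np.meshgrid(np.arange(640),np.arange(400)),-1).reshape(-1,2); P=fromz(c,g).reshape(400,640,3)
m=(c['z_map']>0)&(P[...,2]>.165)&(P[...,2]<.2)&(P[...,1]>.05)&(hsv[...,1]>60)&(abs(P[...,0]-.49)<.04)
q=P[m]; print(len(q)); 
if len(q): print(q.mean(0),cv2.minAreaRect((q[:,:2]*1000).astype(np.float32)),np.percentile(q[:,2],[50,95]))
# finger tip heights
for uv in [(250,250),(255,262),(262,255),(372,250),(378,262)]: print(uv,fromz(c,uv).round(4), c['z_map'][uv[1],uv[0]])
E
```

```text
t 26.6 p [0.4897 0.1005 0.1574] yang -2.64 z [-0.001  0.    -1.   ] F [-0.7 -0.3  0.1] M [-0.04  0.   -0.02] w 0.528 q [-0.04  0.03  1.88  0.    1.24  0.01] dq [-0.    0.06  0.05  0.   -0.1   0.  ]
5146
[0.49084876 0.09649751 0.18320072] ((484.4927978515625, 96.43099975585938), (61.51888656616211, 62.45447540283203), 58.66842269897461) [0.18336793 0.19384546]
(250, 250) [[4.168e-01 3.060e-02 3.000e-04]] 0.33430687
(255, 262) [[0.4657 0.1134 0.1866]] 0.13130064
(262, 255) [[0.4673 0.1127 0.1789]] 0.13875696
(372, 250) [[0.5162 0.1105 0.1741]] 0.14337038
(378, 262) [[0.517  0.1102 0.185 ]] 0.13307074
```

View pics/z18.png

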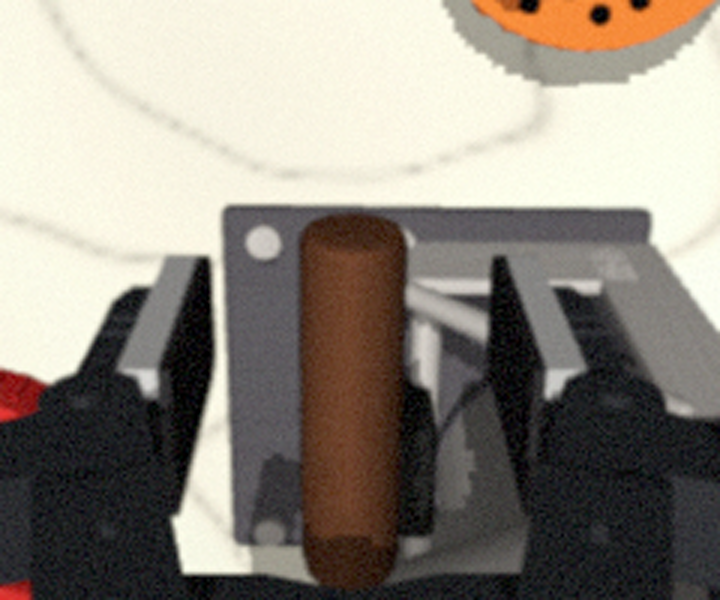

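Call:
step_arm(moves=[[0,0,-0.3,0,0,0,4.5],[0,0,-0.7,0,0,0,4.5],[0,0,-0.7,0,0,0,3],[0,0,-0.7,0,0,0,2],[0,0,-0.7,0,0,0,1],[0,0,-0.7,0,0,0,0],[0,0,-0.7,0,0,0,0],[0,0,-0.7,0,0,0,0],[0,0,-0.7,0,0,0,0],[0,0,-0.7,0,0,0,0]], force=40)

```text
time_s: 27.9
eef_pos: [0.4897, 0.1005, 0.1514]
tool_rot: [-0.0, 0.723, 0.691, -0.0]
ft_force: [-5.1, 0.6, 3.1]
grip_width: 0.17
```

```bash
python3 st.py; python3 - <<'E'
from h import *
c=cam('wrist'); a=cv2.convertScaleAbs(c['color'],alpha=1.6)[160:360,200:440]
cv2.imwrite('pics/z19.png',cv2.resize(a,(720,600),interpolation=cv2.INTER_CUBIC))
for uv in [(292,250),(290,262),(344,250),(346,262)]: print(uv,fromz(c,uv).round(4))
E
```

```text
t 27.9 p [0.4897 0.1005 0.1514] yang -2.63 z [-0.001 -0.    -1.   ] F [-5.1  0.6  3.1] M [-0.03  0.76 -0.2 ] w 0.17 q [-0.04  0.04  1.88 -0.    1.22  0.01] dq [ 0. -0.  0.  0.  0.  0.]
(292, 250) [[0.4801 0.112  0.1677]]
(290, 262) [[0.4802 0.1125 0.1801]]
(344, 250) [[0.5036 0.111  0.1678]]
(346, 262) [[0.5036 0.1106 0.1786]]
```

View pics/z19.png

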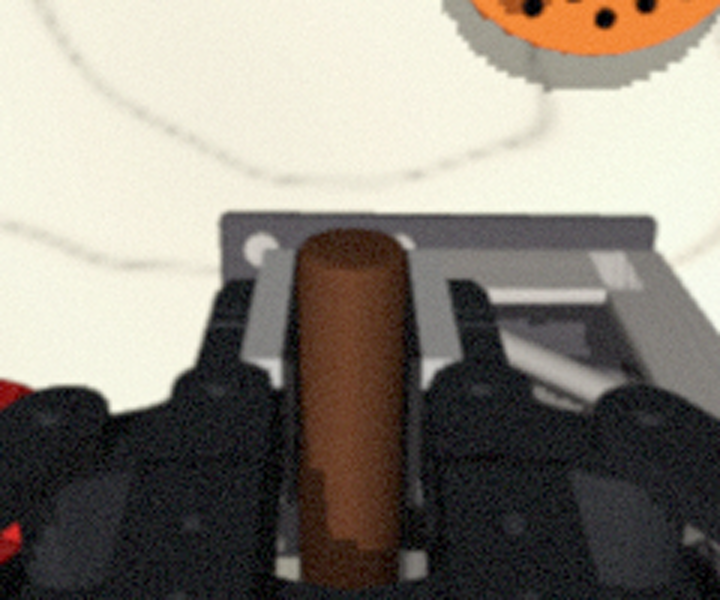

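Call:
step_arm(moves=[[0.25,0,0.5,0,0,0,0],[0.6,0,1.1,0,0,0,0],[0.9,0,1.6,0,0,0,0],[1.3,-0.1,2.1,0,0,0,0],[1.7,-0.1,2.5,0,0,0,0],[2.1,-0.1,3.0,0,0,0,0],[2.6,-0.1,3.4,0,0,0,0],[3.0,-0.1,3.8,0,0,0,0],[3.5,-0.2,4.1,0,0,0,0],[4.0,-0.2,4.4,0,0,0,0]])

```text
time_s: 29.2
eef_pos: [0.5283, 0.0984, 0.1974]
tool_rot: [-0.002, 0.723, 0.691, -0.002]
ft_force: [-15.5, -1.4, 14.7]
grip_width: 0.172
```

```bash
python3 st.py; python3 - <<'E'
from h import *
c=cam('wrist'); a=cv2.resize(c['color'],None,fx=.625,fy=.625)
b=cam('side')['color'][90:240,240:400]; b=cv2.resize(b,(400,375))
o=np.zeros((380,800,3),np.uint8); o[:250,:400]=a; o[:375,400:]=b
cv2.imwrite('pics/w20.png',cv2.convertScaleAbs(o,alpha=1.5))
E
```

```text
t 29.2 p [0.5283 0.0984 0.1974] yang -2.61 z [-0.005 -0.001 -1.   ] F [-15.5  -1.4  14.7] M [-0.24  2.82 -0.16] w 0.172 q [-0.04  0.09  1.73 -0.    1.33  0.01] dq [ 0.    0.08 -0.14 -0.    0.03  0.  ]
```

View pics/w20.png

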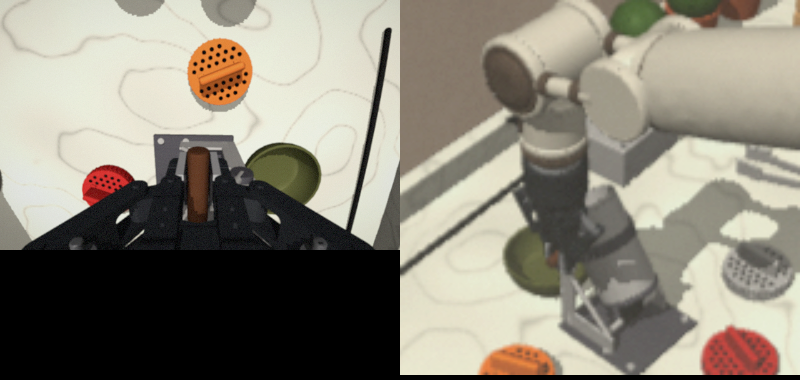

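Call:
step_arm(moves=[[-0.05,0,0.2,0,0,0,0],[0.5,0,0.5,0,0,0,0],[1.0,-0.05,0.8,0,0,0,0],[1.6,-0.1,1.0,0,0,0,0],[2.2,-0.1,1.2,0,0,0,0],[3.4,-0.15,1.5,0,0,0,0],[4.65,-0.2,1.6,0,0,0,0],[5.9,-0.25,1.6,0,0,0,0],[7.1,-0.3,1.4,0,0,0,0],[8.3,-0.35,1.05,0,0,0,0]])

```text
time_s: 30.55
eef_pos: [0.6139, 0.0939, 0.2073]
tool_rot: [0.001, 0.723, 0.691, -0.0]
ft_force: [-6.4, -3.5, 8.5]
grip_width: 0.17
```

```bash
python3 st.py; python3 - <<'E'
from h import *
c=cam('wrist'); a=cv2.resize(c['color'],None,fx=.625,fy=.625)
b=cam('side')['color'][90:240,240:400]; b=cv2.resize(b,(400,375))
o=np.zeros((380,800,3),np.uint8); o[:250,:400]=a; o[:375,400:]=b
cv2.imwrite('pics/w21.png',cv2.convertScaleAbs(o,alpha=1.5))
E
```

```text
t 30.55 p [0.6139 0.0939 0.2073] yang -2.66 z [ 0.001 -0.002 -1.   ] F [-6.4 -3.5  8.5] M [-0.39  1.1  -0.12] w 0.17 q [-0.04  0.29  1.48 -0.    1.37  0.01] dq [-0.    0.26 -0.26  0.   -0.02 -0.  ]
```

View pics/w21.png

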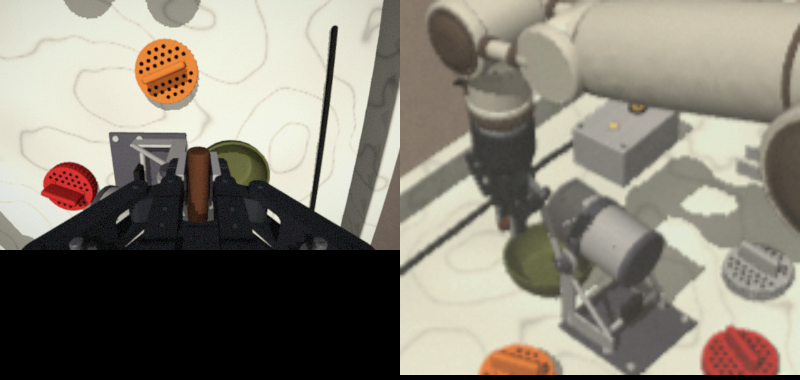

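Call:
step_arm(moves=[[1.2,-0.05,-0.45,0,0,0,0],[2.3,-0.1,-1.05,0,0,0,0],[3.3,-0.15,-1.8,0,0,0,0],[4.2,-0.2,-2.65,0,0,0,0],[5.0,-0.25,-3.6,0,0,0,0],[5.7,-0.25,-4.65,0,0,0,0],[6.2,-0.3,-5.8,0,0,0,0],[6.6,-0.3,-6.8,0,0,0,0],[6.65,-0.3,-7.1,0,0,0,0],[6.65,-0.3,-7.1,0,0,0,0]])

```text
time_s: 31.9
eef_pos: [0.6784, 0.0908, 0.1373]
tool_rot: [-0.001, 0.723, 0.691, -0.002]
ft_force: [-16.3, -4.5, 14.9]
grip_width: 0.167
```

```bash
cat > look.py <<'E'
import sys
from h import *
c=cam('wrist'); a=cv2.resize(c['color'],None,fx=.625,fy=.625)
b=cam('side')['color'][90:240,240:400]; b=cv2.resize(b,(400,375))
o=np.zeros((380,800,3),np.uint8); o[:250,:400]=a; o[:375,400:]=b
cv2.imwrite(f'pics/{sys.argv[1]}.png',cv2.convertScaleAbs(o,alpha=1.5))
E
python3 st.py; python3 look.py w22
```

```text
t 31.9 p [0.6784 0.0908 0.1373] yang -2.64 z [-0.004 -0.002 -1.   ] F [-16.3  -4.5  14.9] M [-0.7   2.55 -0.17] w 0.167 q [-0.04  0.51  1.33 -0.    1.3   0.  ] dq [ 0. -0.  0. -0. -0. -0.]
```

View pics/w22.png

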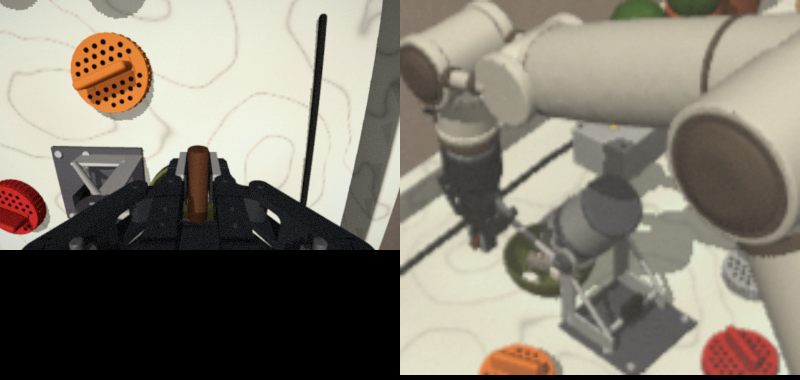

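Call:
step_arm(moves=[[0,0,0,0,0,0,0],[0,0,0,0,0,0,0],[0,0,0,0,0,0,0],[0,0,0,0,0,0,0],[0,0,0,0,0,0,0],[0,0,0,0,0,0,0],[0,0,0,0,0,0,0],[0,0,0,0,0,0,0],[0,0,0,0,0,0,0],[0,0,0,0,0,0,0]])

```text
time_s: 33.25
eef_pos: [0.6784, 0.0908, 0.1374]
tool_rot: [-0.0, 0.723, 0.691, -0.002]
ft_force: [-15.1, -4.7, 13.8]
grip_width: 0.164
```

```bash
python3 - <<'E'
from h import *
b=cam('side')['color'][160:220,270:350]; cv2.imwrite('pics/s23.png',cv2.convertScaleAbs(cv2.resize(b,(800,600),interpolation=cv2.INTER_CUBIC),alpha=1.8))
E
```

```text
(no output)
```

View pics/s23.png

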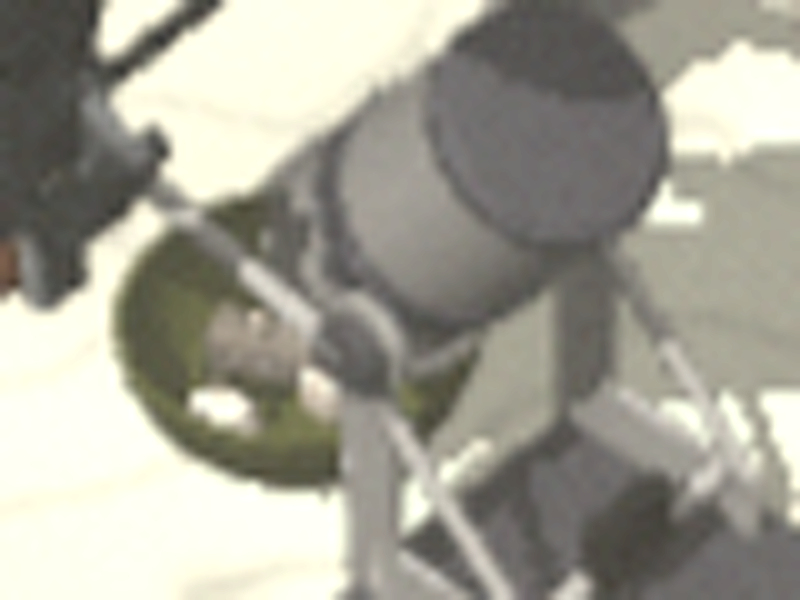

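The side view shows the canister fully over, with the lumps in the bowl at about (230,340), (220,405) and (320,390). I'll bring it back along the same arc.

Call:
step_arm(moves=[[-0.05,0,0.3,0,0,0,0],[-0.45,0,1.3,0,0,0,0],[-0.95,0.05,2.45,0,0,0,0],[-1.65,0.05,3.5,0,0,0,0],[-2.45,0.1,4.45,0,0,0,0],[-3.35,0.15,5.3,0,0,0,0],[-4.35,0.2,6.05,0,0,0,0],[-5.45,0.25,6.65,0,0,0,0],[-6.65,0.3,7.1,0,0,0,0],[-7.9,0.35,7.45,0,0,0,0]])

```text
time_s: 34.55
eef_pos: [0.6051, 0.0951, 0.2156]
tool_rot: [0.005, 0.723, 0.691, 0.005]
ft_force: [4.0, -3.3, 11.4]
grip_width: 0.166
```

```bash
python3 st.py
```

```text
t 34.55 p [0.6051 0.0951 0.2156] yang -2.65 z [ 0.015 -0.001 -1.   ] F [ 4.  -3.3 11.4] M [-0.47 -1.1  -0.07] w 0.166 q [-0.04  0.25  1.51 -0.    1.36  0.01] dq [ 0.   -0.27  0.27  0.    0.    0.  ]
```

Call:
step_arm(moves=[[-1.15,0.05,0.2,0,0,0,0],[-2.35,0.1,0.25,0,0,0,0],[-3.65,0.15,0.1,0,0,0,0],[-4.85,0.2,-0.2,0,0,0,0],[-6.05,0.25,-0.6,0,0,0,0],[-7.15,0.3,-1.15,0,0,0,0],[-8.2,0.35,-1.8,0,0,0,0],[-9.15,0.4,-2.6,0,0,0,0],[-9.95,0.45,-3.55,0,0,0,0],[-10.6,0.45,-4.6,0,0,0,0]])

```text
time_s: 35.8
eef_pos: [0.4943, 0.1009, 0.1628]
tool_rot: [-0.0, 0.723, 0.691, 0.001]
ft_force: [1.0, 7.4, 2.7]
grip_width: 0.171
```

```bash
python3 st.py
```

```text
t 35.8 p [0.4943 0.1009 0.1628] yang -2.65 z [ 0.001  0.002 -1.   ] F [1.  7.4 2.7] M [ 0.97 -0.29 -0.09] w 0.171 q [-0.04  0.03  1.86  0.    1.25  0.01] dq [-0.   -0.04  0.21 -0.01 -0.15 -0.01]
```

Next I go the last 7° to the stop, open the jaws, rise, and move where I can see the bowl.

Call:
step_arm(moves=[[-0.25,0,-0.6,0,0,0,0],[-0.45,0,-1.1,0,0,0,0],[-0.45,0,-1.1,0,0,0,0],[-0.45,0,-1.1,0,0,0,2],[-0.45,0,-1.1,0,0,0,4.5],[-0.45,0,-1.1,0,0,0,4.5],[-0.45,0,-1.1,0,0,0,4.5],[-0.45,0,3,0,0,0,4.5],[-0.45,0,8,0,0,0,4.5],[-0.45,0,13,0,0,0,4.5]])

```text
time_s: 37.05
eef_pos: [0.4898, 0.0999, 0.2948]
tool_rot: [-0.0, 0.723, 0.691, -0.0]
ft_force: [-0.3, -0.6, 0.9]
grip_width: 0.525
```

Call:
step_arm(moves=[[1,-1,4,0,0,0,4],[6,-2,7,0,0,0,4],[11,-4,7,0,0,0,4],[15,-6,7,0,0,0,4],[19,-8,7,0,0,0,4],[21,-10,7,0,0,0,4],[21,-12,7,0,0,0,4],[21,-15,7,0,0,0,4],[21,-17,7,0,0,0,4],[21,-17,7,0,0,0,4]])

```text
time_s: 38.3
eef_pos: [0.6996, -0.0714, 0.3636]
tool_rot: [-0.0, 0.724, 0.69, -0.0]
ft_force: [0.5, 0.9, 0.4]
grip_width: 0.47
```

```bash
python3 st.py; python3 look.py w24; python3 - <<'E'
from h import *
t=cam('top'); b=t['color'][130:230,180:480]; cv2.imwrite('pics/t24.png',cv2.convertScaleAbs(cv2.resize(b,None,fx=2.66,fy=2.66,interpolation=cv2.INTER_CUBIC),alpha=1.8))
E
```

```text
t 38.3 p [ 0.6996 -0.0714  0.3636] yang -2.76 z [-0.  0. -1.] F [0.5 0.9 0.4] M [ 0.07 -0.04  0.06] w 0.47 q [-0.27  0.46  0.96  0.    1.72 -0.22] dq [ 0.04 -0.   -0.    0.02  0.    0.01]
```

View pics/w24.png

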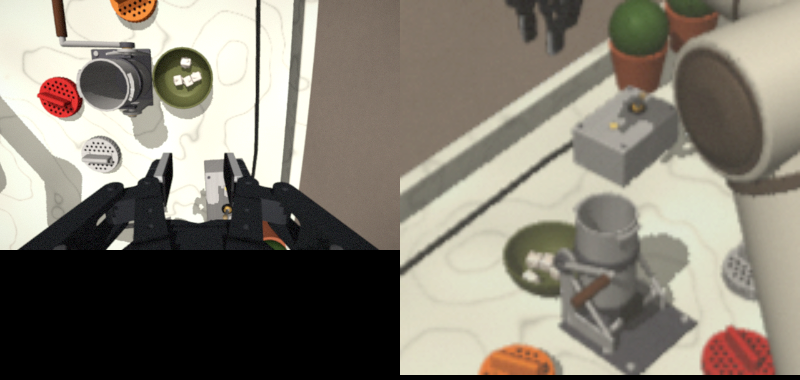

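View pics/t24.png

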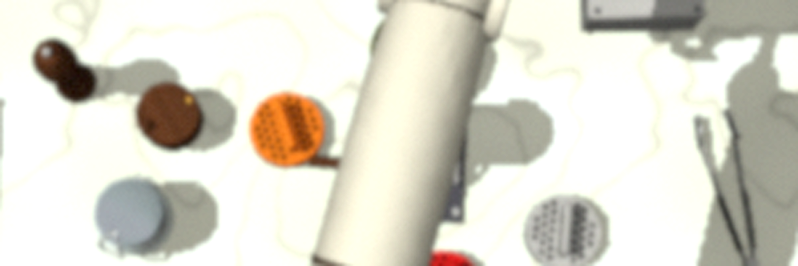

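```bash
python3 - <<'E'
from h import *
c=cam('wrist'); b=c['color'][60:200,110:350]; cv2.imwrite('pics/z25.png',cv2.convertScaleAbs(cv2.resize(b,(800,467),interpolation=cv2.INTER_CUBIC),alpha=1.5))
E
```

```text
(no output)
```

View pics/z25.png

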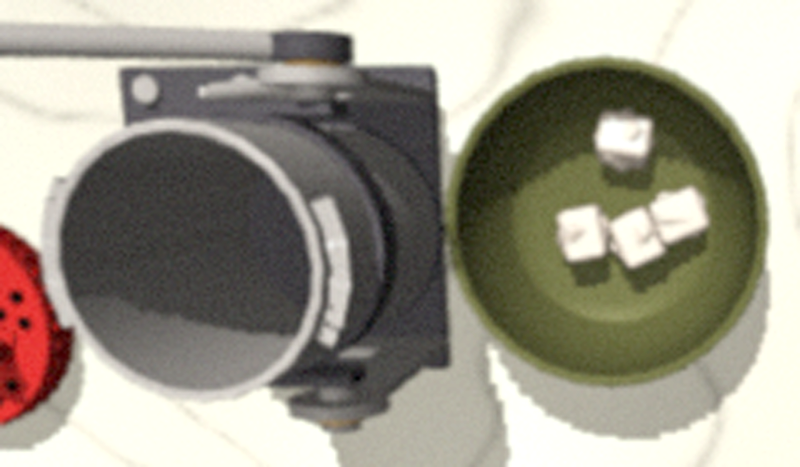

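All four lumps are in the bowl, at (622,138), (583,235), (637,237) and (680,213) in the crop. The canister is upright and empty, and the arm touches nothing, so I'm handing in.

```bash
python3 -c "
from h import *
print(r.hand_in())"
```

```text
the job is handed in; nothing more can be done
None
```

The job is done and handed in at about 38 s of robot time. All four salt lumps are in the olive bowl.

- **Cap:** I turned it 90° anticlockwise, lifted it off and lowered it onto the counter before letting go. It stands right way up near (0.42, -0.22).
- **Bowl:** I slid it to about (0.669, -0.026), roughly 3 mm from the catch point I had worked out.
- **Tipping:** I tipped the canister by its lever bar to the end stop, with about 18 N along the bar's travel at the end. I held it there for over a second and guided it back upright before releasing the bar.

**What went wrong on the way:**
- **First grip on the lever bar:** it slipped off at the start of the arc. The bar was back upright in the next picture.
- **Second grip:** it was slipping too, so I took the bar back to upright and let go. By the wrist depth readings the fingertips sat about 25 mm farther back than the stated geometry. A deeper grip then held.
- **Tipping forces:** they reached about 22 N at the ends of the calls, which was below the limits.

**Last checks:** the final wrist picture shows four lumps in the bowl and an upright canister with no lumps in view. The cellar, jar, tongs, mill and both coloured look-alike caps look unmoved to the eye, though the arm hid part of the red one from the top camera. I did not re-measure their positions.

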